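Load a sample cup on the carousel and index it under the reader

ROBOT

A 6-joint arm with a two-finger parallel gripper is mounted at the origin on a cart in front of the work surface, level with it; the furniture and walls round the work are solid. World frame = base frame: x ahead of the robot, y to its left, z up, the work surface at z = 0. Lengths are in mm, angles in rad, forces in N, time in s.
With the tool pointing down it reaches from about 350 to 975 mm from the base axis. Payload 7.1 kg.
Tool frame: the origin (TCP) lies midway between the tips of the shut fingers; the grasp point (between the pads) lies 19 mm behind it (ctrl.hold_point_z is the distance from the TCP to the grasp point, in mm); z points along the fingers, y is the direction in which the jaws open and shut (so a half turn about z gives the same grasp; the last joint's range is limited). The gripper opens to 88 mm and grips with 3 to 60 N. Pads are 20 mm wide; open, the fingers measure 115 mm over their backs; the gripper's body (75 mm by 178 mm) begins 61 mm behind the grasp point.
Start: joints at [1.257, 0.423, 1.63, -0, 1.089, -0.019], TCP at [181.561, 598.03, 184.775] pointing down, gripper open.
Joint ranges: [-3, 3], [-0.9, 2.11], [0.09, 2.58], [-1.31, 4.45], [0.11, 2.69], [-2.54, 2.54]. Speed limits (rad/s): [2.39, 2.39, 3.01, 3.14, 3.14, 3.14].

INTERFACE

Orientations are given as a rotation vector (axis times angle).
In Python, from workcell import ctrl, eyes gives the robot as it stands.
- The arm moves only by the tool move_arm, never from a script. Its argument "deltas" is a list of rows, each a list of 6 numbers: the shift along the tool's x, y, z in mm, then the turn, a rotation vector about the tool's x, y, z in rad. A call has 1 to 5 rows; each row shifts and turns the pose as measured when the row begins, along the tool's axes as they then stand; what a row does not reach is not made up. A row lasts 1/12 s, in which the tool goes at most 41.7 mm and 7.16 degrees, less where a joint would pass 70% of its speed; a pose out of reach is approached as far as the arm can. A call is refused whole if a number of a shift passes 41.7 or a number of a turn 0.125, either way. A call with a gripper value outside its range is refused whole. "hand" is the closure, from -1 (fully open) to 1 (shut), set as the call begins (left out, the last holds). The fingers move at their own pace and stop on an object; the grip force is fixed at half the most. Time passes only in rows, so rows that do not move let the fingers close. It gives the time, the measured TCP pose, the force and the opening at its end, in the units of the state.
- ctrl.get_obs(): the state, without advancing time (a new reading comes with each control period).
- eyes.get_image(name): name is "scene" or "side" or "wrist"; returns a dict with "frame" (384x512x3 uint8, red, green, blue), "range_z" (384x512 float32, mm along the optical axis (not along the pixel's ray), 0 where there is no reading), "fx", "fy", "cx", "cy" (pixels), "D" ([k1, k2, p1, p2, k3] as OpenCV has them; the pictures are not rectified), "cam_to_world" (4x4, takes a point from camera to world coordinates). Camera axes: x right, y down, z forward; pixel columns grow to the right and rows downward; lengths in mm; the calibration is good to about 2 mm. A picture is of the moment at which its call begins.
- ctrl.close_job(): hands the job in, once; it reports no verdict.
The state is a dict: "t": time; "qpos": joint angles; "qvel": joint speeds; "joint_torque": joint torques, N m; "ee_pos": TCP position; "orientation": TCP orientation; "ft_force": force on the tool from outside, world axes, zero at the start; "moment": the same for the moment, N m; "width": finger opening in mm.
Only numpy, scipy, OpenCV 4.12 (cv2) and the standard library are available. Lean on these libraries where they do the work, as an engineer would, in place of code of your own. Each camera call takes 0.05 s, during which the arm holds its last target.

TASK

Stand the loose white-lidded sample cup upright in the yellow-ringed empty bay of the carousel, reaching in under the wire guard from the front, set it down rather than dropping it, and let go. Then turn the carousel by pushing its orange posts, not the cup, until that bay is lined up with the red index pointer under the reader head, and leave it there. Do not knock the guard or disturb the bottle, meter and tip rack standing nearby.

Things in the scene. Friction and masses are not known exactly. Their poses are not given: they have to be found in the camera images.
- white_cup: loose sample cup with a wide white lid, 58 mm tall, 60 g; body about 52 mm in diameter, lid 56 mm in diameter over the top 8 mm. Origin: centre of its underside, z up. It stands on the worktop to the left or the right of the station
- station: fixed reading station; origin on the worktop under the carousel's axis. Its -x side is the open front, toward the robot (turned up to 9 degrees); its +y side (the robot's left) carries the reader head. White round plinth, radius 145 mm, 14 mm high, with two thin posts at its back corners. Above it all lies a wire guard (see guard_front)
- carousel (a joint): carousel angle (rad) about its upright axis, positive anticlockwise from above. At 0 the yellow bay faces the front (-x of the station); at -1.571 (a quarter turn clockwise from above: the front goes to the robot's left) it meets the red pointer. Starts within 0.2 of 0, turns from -6.2 to 6.2, light friction (1 to 2 N at a post), stays where left, does not coast
- hub (a point): centre of the carousel's disc, on its top face, 30 mm above the worktop. Grey disc, radius 138, 12 mm thick; dark hub 48 mm wide, 22 mm high on it. Four bays at 92 mm from the axis, 90 degrees apart: the yellow-ringed one is empty, the three blue-ringed ones hold blue-lidded cups (52 mm wide, 50 mm tall), clipped fast, turning with the disc
- bay (a point): centre of the floor of the yellow-ringed empty bay, 92 mm from the axis, 30 mm above the worktop; turns with the carousel. Ring 12 mm high, 70 mm outside and 64 mm inside diameter: the cup (52 mm) stands in it with 6 mm play all round. A black line on the disc's rim marks the bay's middle
- read_spot (a point): the place where the centre of the bay's floor must come: on the station, 92 mm from the axis on the reader's side (+y of the station), 30 mm above the worktop, below the reader's lens
- post_a (a point): top centre of an orange upright push post, 12 mm in diameter, 30 to 95 mm above the worktop, 125 mm from the axis, 45 degrees anticlockwise (from above) of the yellow bay: on the robot's right of it at the start. Four such posts, one midway between each two bays, turn with the carousel
- post_b (a point): top centre of the next orange post, the same but 45 degrees clockwise of the yellow-ringed bay (on the robot's left of it at the start)
- guard_front (a point): middle of the wire guard's front rod, 95 mm in front of the axis, fixed. Guard: flat steel frame, underside 204 and top 214 mm above the worktop, station x -100 to +150, y -155 to +155 mm, bars 50 mm apart; open below at front and sides. Nothing passes through from above and an upright gripper does not fit over the front bay: tilt it 25 to 45 degrees, fingertips forward
- brown_bottle: brown dropper bottle with a black cap, 33 mm in diameter, 78 mm tall, loose; stands at the other side of the station from the cup; leave it alone. Origin: centre of underside
- meter: white hand-held meter, 58 x 92 x 23 mm, lying loose on the worktop in front of the station; leave it alone. Origin: centre of underside, its length along y
- tip_rack: yellow pipette tip rack, 52 x 82 x 29 mm, loose on the worktop to the right; leave it alone. Origin: centre of underside, its length along y
- index_pointer (a point): top of the red index pointer, 7 mm wide, 30 mm above the worktop, on the plinth just outside the disc's rim, on the station's +y side, 147 mm from the axis. Behind it a grey column carries the reader head: white box with a blue band, station x -32 to +32, y +55 to +180 mm, underside 115 mm above the worktop

How it is judged (in metres and radians):
On the way, in this order (a step that is already met when the one before it is completed fails the run):
1. the white-lidded cup stands upright in the yellow-ringed bay, let go (horizontal distance between white_cup and bay below 0.01 m and z of white_cup in the frame of bay below 0.004 m and angle between white_cup's own z axis and vertical below 0.1 rad and contact force between the fingers and white_cup below 0.1 N), for 0.2 s.
2. the bay is lined up with the index pointer under the reader, the cup in it (horizontal distance between bay and read_spot below 0.006 m and horizontal distance between white_cup and bay below 0.01 m), for 0.2 s.
At the end, for the whole second after the job is handed in: the yellow-ringed bay is within 6 mm of the reading spot (in plan), the carousel is still, and the white-lidded cup stands upright (within 0.1 rad) and at rest on that bay's floor, within 10 mm of its centre (all of step 2 and z of white_cup in the frame of bay below 0.004 m and angle between white_cup's own z axis and vertical below 0.1 rad and linear speed of white_cup below 0.02 m/s and velocity of joint carousel between -0.03 and 0.03 rad/s); the robot touches nothing.
It fails at once if the loaded cup, not a post, is pushed or held to turn the carousel (bay more than 35 mm from where it started, and fingers on the cup with over 2 N) (distance of bay from where it was at the start of the episode above 0.035 m and horizontal distance between white_cup and bay below 0.012 m and contact force between the fingers and white_cup above 2 N).
It fails at once if the cup is dropped: in the air and touched by nothing more than 20 mm above the bay's floor (contact force between white_cup and anything else below 0.001 N and height (world z) of white_cup above 0.05 m).
It fails at once if the cup is tipped over (angle between white_cup's own z axis and vertical above 0.8 rad).
It fails at once if the guard or the rest of the station is struck with more than 40 N (contact force between any of the fingers, the arm and station above 40 N).
It fails at once if the bottle, meter or tip rack is pushed more than 30 mm (distance of any of brown_bottle, meter, tip_rack from where it was at the start of the episode above 0.03 m).
It also fails if it takes over 64 s, if anything falls off the work surface, if the arm or the gripper's body presses on something with over 40 N, if the wrist force passes 120 N, or if a joint passes its speed limit or range.

## Working session

There is one attempt and no reset: what is moved stays moved. The work goes in short steps, Python scripts to look and compute and a tool call to move; the robot and the scene stay as the last step left them, time stands still between calls to the robot, and variables do not carry over. Pictures are saved under pics/ and viewed, and the job is handed in when it is done.

Besides the shell and the picture viewer there is one more tool, called after "Call:" in YAML: its name, and indented under it one key for each argument. move_arm: Moves the arm, as the interface text tells. Its arguments: {"type":"object","properties":{"deltas":{"type":"array"},"hand":{"type":"number"}},"required":["deltas"]}

```bash
mkdir -p pics; ls; cat > h.py <<'E'
import numpy as np, cv2
from workcell import ctrl, eyes
def grab(n,tag):
    d=eyes.get_image(n); np.savez(f'{tag}.npz',**{k:np.asarray(v) for k,v in d.items()})
    cv2.imwrite(f'pics/{tag}.png',cv2.resize(d['frame'][:,:,::-1],(768,576))); return d
def cloud(d):
    K=np.array([[d['fx'],0,d['cx']],[0,d['fy'],d['cy']],[0,0,1]],float)
    h,w=d['range_z'].shape
    u,v=np.meshgrid(np.arange(w),np.arange(h))
    p=cv2.undistortPoints(np.stack([u.ravel(),v.ravel()],1).astype(np.float64)[:,None],K,np.asarray(d['D'],float))[:,0]
    z=d['range_z'].ravel()
    P=np.c_[p*z[:,None],z]; T=d['cam_to_world']
    W=(P@T[:3,:3].T+T[:3,3]).reshape(h,w,3); W[d['range_z']<=0]=np.nan
    return W
E
python3 - <<'E'
from h import *
for n in ['scene','side','wrist']:
    d=grab(n,n+'0'); print(n,d['cam_to_world'].round(3).tolist(),d['fx'])
print(ctrl.get_obs(), ctrl.hold_point_z)
E
```

```text
pics
scene [[0.752, -0.29, 0.592, -164.703], [-0.659, -0.344, 0.668, -804.313], [0.01, -0.893, -0.45, 638.632], [0.0, 0.0, 0.0, 1.0]] 385.84803404679235
side [[0.196, -0.861, 0.469, 67.304], [-0.981, -0.169, 0.099, -143.088], [-0.006, -0.48, -0.877, 915.408], [0.0, 0.0, 0.0, 1.0]] 349.0573379624423
wrist [[0.29, 0.926, 0.241, 116.528], [0.957, -0.28, -0.074, 617.41], [-0.001, 0.252, -0.968, 383.972], [0.0, 0.0, 0.0, 1.0]] 297.52956525105884
{'t': 0.15, 'qpos': array([ 1.25701693e+00,  4.23666023e-01,  1.63041557e+00, -4.49654239e-05,
        1.08859307e+00, -1.90079867e-02]), 'qvel': array([-1.59879508e-03, -1.61717288e-03, -1.87051060e-03, -3.05822146e-04,
       -8.16437614e-04, -3.02815847e-05]), 'joint_torque': array([-2.64022481e-05, -5.44984317e+01, -2.73919237e+01,  6.44123624e-02,
        2.04602868e-02, -8.08803793e-05]), 'ee_pos': array([181.4403012 , 597.64788179, 184.21869946]), 'orientation': array([-4.61298268e-01, -3.10739863e+00,  1.68641880e-03]), 'ft_force': array([-0.15450741, -0.19710414, -0.56985302]), 'moment': array([-0.02156488,  0.05735027,  0.0049918 ]), 'width': 87.82847621145376} 18.700000000000003
```

View pics/scene0.png

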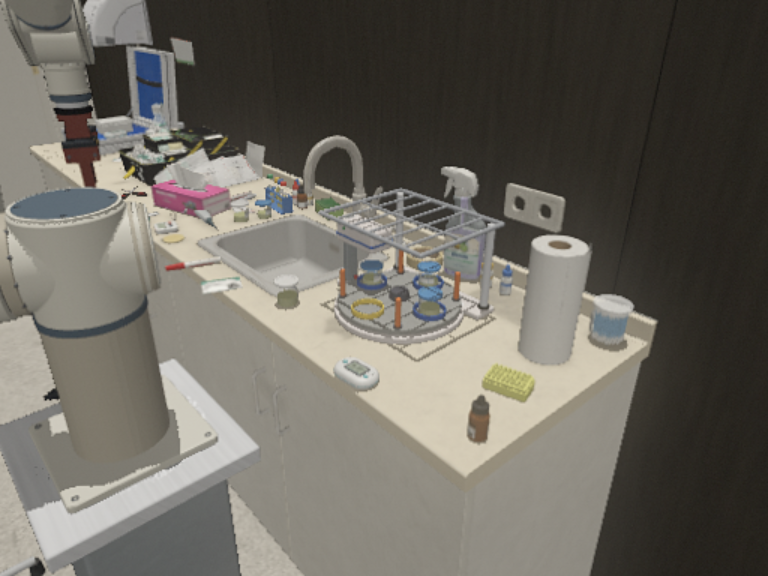

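View pics/side0.png

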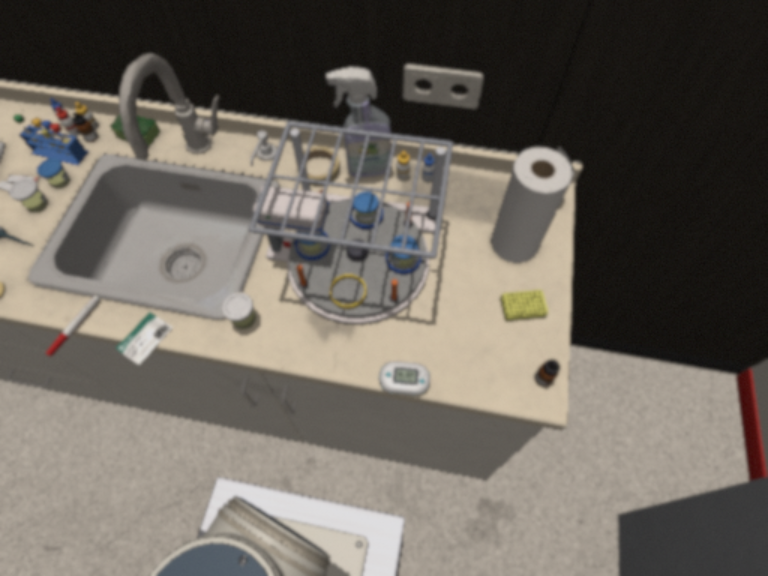

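View pics/wrist0.png

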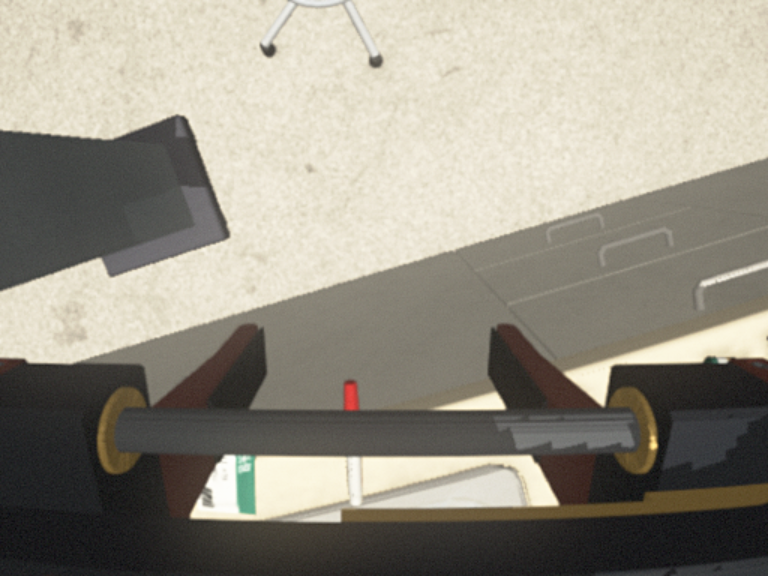

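The cup shows at (240,310) in side and (287,290) in scene. The yellow bay is at (349,290), the front posts at (302,275) and (394,290), the meter at (405,378), the bottle at (548,372) and the rack at (525,305) in side. Next I'll measure these.

```bash
cat > m.py <<'E'
from h import *
from scipy.optimize import least_squares
import sys
def ld(t): return dict(np.load(t+'.npz'))
def circ(x,y):
    s=least_squares(lambda p:np.hypot(x-p[0],y-p[1])-p[2],[x.mean(),y.mean(),30],loss='soft_l1',f_scale=2); return s.x
if __name__=='__main__':
  for t in ['side0','scene0']:
    d=ld(t);W=cloud(d);hsv=cv2.cvtColor(d['frame'],cv2.COLOR_RGB2HSV)
    H,S,V=hsv[...,0].astype(int),hsv[...,1].astype(int),hsv[...,2].astype(int)
    X,Y,Z=W[...,0],W[...,1],W[...,2]
    near=(X>350)&(X<950)&(Y>-450)&(Y<450)
    def rep(n,m):
        m=m&near
        if m.sum()<4: print(t,n,m.sum());return
        q=W[m];print(t,n,m.sum(),np.median(q,0).round(1),np.percentile(q,3,axis=0).round(1),np.percentile(q,97,axis=0).round(1))
    ring=(H>20)&(H<32)&(S>130)&(Z>30)&(Z<48)&(Y>-120)&(Y<150)&near
    rep('ring',ring)
    if ring.sum()>20: print('  circ',circ(X[ring],Y[ring]).round(1))
    org=(H>4)&(H<16)&(S>150)&(Z>45)&(Z<102)
    n,lab,st,c=cv2.connectedComponentsWithStats((org&near).astype(np.uint8))
    for i in range(1,n):
        if st[i,4]>8: rep('org',lab==i); q=W[lab==i]; q=q[q[:,2]>85]; print('   top',q.mean(0).round(1) if len(q) else None,len(q), c[i].round())
    x,y=(240,310) if t=='side0' else (287,290)
    mm=np.zeros_like(near);x=int(x/1.5);y=int(y/1.5);mm[y-25:y+25,x-25:x+25]=1
    cup=mm&(Z>52)&(Z<64)&(Y>120)&near; rep('lid',cup)
    if cup.sum()>10: print('  circ',circ(X[cup],Y[cup]).round(1))
    rep('cup all',mm&(Z>5)&(Z<66))
    g=(Z>195)&(Z<225); rep('guard',g)
    rep('rack',(H>22)&(H<35)&(S>120)&(Y<-130)&(Z>10))
    rep('meter',(Z>10)&(Z<30)&(X<640)&(S<60)&(Y<-20))
    rep('bottle',(Z>10)&(Z<90)&(Y<-200)&(X<640)&(V<120))
    dk=(Z>44)&(Z<60)&(V<80); rep('hub',dk)
E
python3 m.py
```

```text
side0 ring 19 [484.3   8.9  40.4] [479.2  -5.1  33.4] [536.6  47.4  43. ]
side0 org 20 [510.4 103.4  71.5] [508.5 101.3  46.5] [514.6 105.6  95.4]
   top [512.3 104.   92.4] 7 [201. 183.]
side0 org 22 [513.5 -70.4  77.8] [512.  -73.2  47.2] [521.1 -68.6  95.2]
   top [516.2 -70.7  92.6] 9 [262. 192.]
side0 org 11 [ 415.9 -357.6   46.3] [ 410.2 -363.3   45.5] [ 423.  -350.8   48.1]
   top None 0 [364. 249.]
side0 lid 305 [432.8 205.9  56.5] [407.9 180.9  53.3] [457.5 229.7  59.7]
  circ [432.5 205.3  20.4]
side0 cup all 532 [434.1 210.   54.7] [410.  182.5   5.2] [521.7 283.5  59.4]
side0 guard 5785 [746.   -8.6 211.4] [ 507.1 -395.5  197. ] [916.1 431.1 223.7]
side0 rack 225 [ 552.8 -312.7   24. ] [ 530.3 -350.5   16.4] [ 675.7 -281.9   71.7]
side0 meter 1387 [490.7 -93.7  22.2] [ 353.3 -159.3   11.7] [613.6 -23.6  29.8]
side0 bottle 206 [ 419.1 -357.8   45.8] [ 409.1 -373.1   11.8] [ 540.4 -316.2   75.9]
side0 hub 634 [912.5  12.1  53.6] [ 415.9 -435.    44.9] [916.6 419.8  59.7]
scene0 ring 76 [514.4   9.3  36.7] [479.7 -17.2  32.5] [544.2  48.9  42.5]
  circ [512.5  16.2  33.3]
scene0 org 15 [689.4 104.3  69.7] [687.  102.9  47.3] [693.9 107.4  84.8]
   top [687.  103.1  86.1] 1 [267. 172.]
scene0 org 25 [692.7 -71.5  75.5] [689.2 -74.1  49.1] [696.3 -68.2  93.9]
   top [692.1 -70.8  91.1] 7 [305. 188.]
scene0 lid 123 [430.9 202.7  57. ] [407.2 178.6  52.6] [456.7 228.4  59.6]
  circ [431.4 202.4  21.7]
scene0 cup all 398 [438.1 211.7  19.4] [410.1 181.2   5.1] [551.2 363.9  58.9]
scene0 guard 3836 [749.5 -82.8 211. ] [ 507.7 -420.6  196.4] [916.8 421.6 223.6]
scene0 rack 0
scene0 meter 943 [ 487.7 -107.4   21.3] [ 353.4 -359.8   11.1] [622.4 -26.2  29.7]
scene0 bottle 249 [ 417.4 -372.4   46.5] [ 408.2 -380.6   11.5] [ 430.8 -358.5   75.3]
scene0 hub 250 [ 914.1 -279.6   54.1] [ 613.2 -445.6   46.4] [918.8 320.7  59.7]
```

```bash
cat > m2.py <<'E'
from m import *
def an(t):
    d=ld(t);W=cloud(d);hsv=cv2.cvtColor(d['frame'],cv2.COLOR_RGB2HSV)
    X,Y,Z=W[...,0],W[...,1],W[...,2]
    g=(Z>200)&(Z<219)&(X>480)&(X<790)&(Y>-190)&(Y<210)
    q=W[g][:,:2].astype(np.float32); print(t,g.sum(),cv2.minAreaRect(q), W[g][:,2].mean())
    # template fit of guard: bars 
    p=W[g]
    def dist(par):
        ax,ay,th=par; c,s=np.cos(th),np.sin(th)
        x=(p[:,0]-ax)*c+(p[:,1]-ay)*s; y=-(p[:,0]-ax)*s+(p[:,1]-ay)*c
        ox=np.maximum(np.maximum(-100-x,x-150),0); oy=np.maximum(np.abs(y)-155,0)
        e=np.minimum.reduce([np.abs(x+95),np.abs(x-145),np.abs(y-150),np.abs(y+150)])
        return e,ox,oy
    from scipy.optimize import minimize
    f=lambda par:(lambda e,ox,oy:np.mean(np.minimum(e,12)/12)+np.mean(ox+oy)*.3)(*dist(par))
    best=min((minimize(f,[605,16,t0],method='Nelder-Mead') for t0 in np.linspace(-.16,.16,9)),key=lambda r:r.fun)
    print('guard fit axis/yaw',best.x.round(3),best.fun)
    dsc=(Z>24)&(Z<34)&(np.hypot(X-605,Y-16)<160)
    # rim outliers: fit disc outer boundary front half
    q=W[dsc]; a=np.arctan2(q[:,1]-16,q[:,0]-605); r=np.hypot(q[:,0]-605,q[:,1]-16)
    pts=[]
    for k in np.arange(-np.pi,np.pi,.1):
        m=(a>=k)&(a<k+.1)
        if m.sum()>6: i=np.argsort(r[m])[-2]; pts.append(q[m][i,:2])
    pts=np.array(pts); print('disc',len(pts),circ(pts[:,0],pts[:,1]).round(1))
    R=d['frame'].astype(int)
    red=(R[...,0]>120)&(R[...,1]<70)&(R[...,2]<70)&(Z>10)&(Z<60)&(Y>100)&(Y<220)&(X>500)&(X<700)
    if red.any(): print('red',red.sum(),np.median(W[red],0),np.argwhere(red).mean(0))
if __name__=='__main__':
    for t in ['side0','scene0']: an(t)
E
python3 m2.py
python3 - <<'E'
import cv2
for n,(x,y,w,h) in {'side0':(160,80,150,140),'scene0':(200,110,150,140)}.items():
    import numpy as np
    im=np.load(''+n+'.npz')['frame'][y:y+h,x:x+w,::-1]
    cv2.imwrite(f'pics/{n}z.png',cv2.resize(im,(640,597),interpolation=cv2.INTER_CUBIC))
E
```

```text
side0 2658 ((629.9046630859375, 20.020950317382812), (251.69483947753906, 310.0429992675781), 1.3894603252410889) 211.34778615635256
guard fit axis/yaw [6.03283e+02 1.85610e+01 2.40000e-02] 0.5322323172128054
disc 62 [601.8  18.2 134.4]
scene0 1459 ((628.8760986328125, 17.744674682617188), (251.63943481445312, 311.51220703125), 1.5333781242370605) 211.05106576358017
guard fit axis/yaw [6.02595e+02 1.60540e+01 2.50000e-02] 0.5258215890023396
disc 59 [602.1  15.6 134.1]
red 2 [599.16015621 166.25110767  27.26791818] [184.  236.5]
```

View pics/side0z.png

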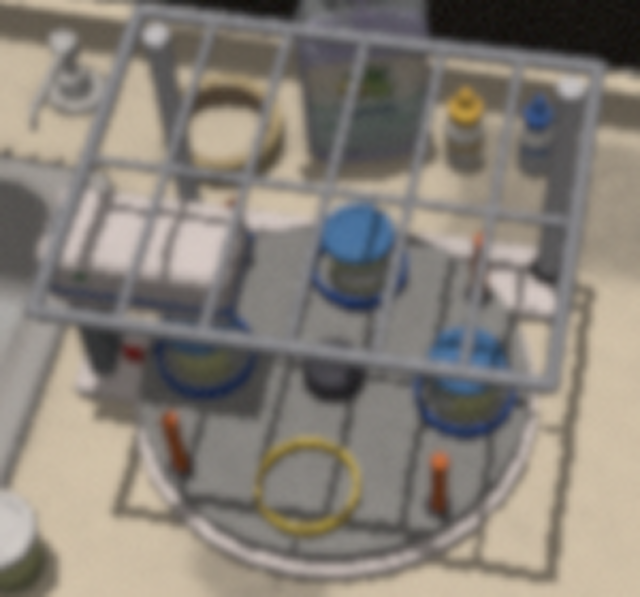

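View pics/scene0z.png

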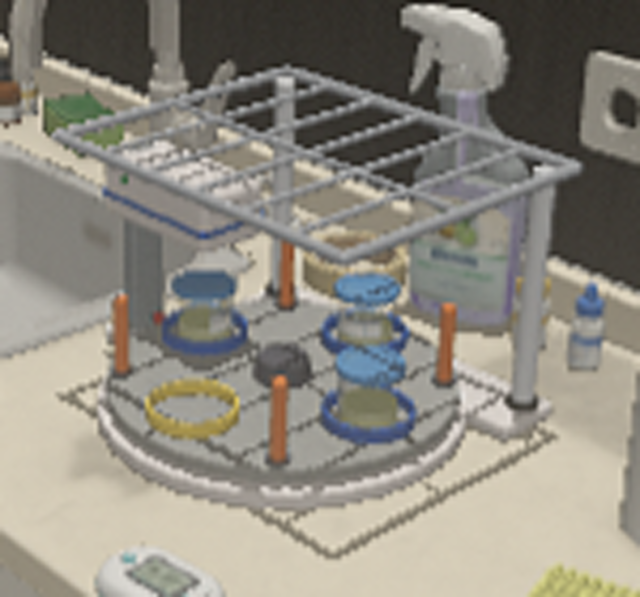

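The guard and disc fits agree on an axis of about (603,17) and a yaw of about 0.024. The carousel is near 0 and the bay is at about (512,16). The cup is at about (432,204). Next, a move planner.

```bash
cat > p.py <<'E'
import sys
from h import *
from scipy.spatial.transform import Rotation as Ro
def Rt(az,tilt):
    z=np.array([np.sin(tilt)*np.cos(az),np.sin(tilt)*np.sin(az),-np.cos(tilt)]); y=np.array([-np.sin(az),np.cos(az),0]); 
    return Ro.from_matrix(np.c_[np.cross(y,z),y,z])
def go(pos,R,n=5,mode='tcp'):
    """rows: straight line, slerp"""
    o=ctrl.get_obs(); p=o['ee_pos'];C=Ro.from_rotvec(o['orientation'])
    pos=np.array(pos,float)
    if mode=='grasp': pos=pos+R.apply([0,0,ctrl.hold_point_z])
    D=R*C.inv(); w=D.as_rotvec(); dp=pos-p
    need=max(np.linalg.norm(dp)/40,np.linalg.norm(w)/.12,1)
    need=int(np.ceil(need)); need=max(need,n if n<0 else 1)
    cp,cR=p,C; rows=[]
    for i in range(1,min(need,5)+1):
        np_=p+dp*i/need; nR=Ro.from_rotvec(w*i/need)*C
        rows.append(np.r_[cR.inv().apply(np_-cp).round(1),(cR.inv()*nR).as_rotvec().round(3)]); cp,cR=np_,nR
    print('t',round(o['t'],2),'need rows',need,'dist',dp.round(1),'ang',w.round(3),'width',round(o['width'],1),'q',o['qpos'].round(2),'F',o['ft_force'].round(1))
    print('['+','.join('['+','.join(f'{v:g}' for v in r)+']' for r in rows)+']')
E
python3 - <<'E'
from p import *
R=Rt(.024,.56)
go(np.array([432,204,46])-R.apply([0,0,100]),R,mode='grasp')
E
```

```text
t 0.15 need rows 12 dist [ 207.4 -394.7  -69.3] ang [-0.075 -0.557  0.311] width 87.8 q [ 1.26  0.42  1.63 -0.    1.09 -0.02] F [-0.2 -0.2 -0.6]
[[-26.1,-26.4,5.8,-0.008,-0.046,-0.026],[-25.1,-27.2,6.8,-0.008,-0.046,-0.026],[-24.1,-27.8,7.7,-0.008,-0.046,-0.026],[-23,-28.5,8.6,-0.008,-0.046,-0.026],[-21.8,-29.2,9.4,-0.008,-0.046,-0.026]]
```

Call:
move_arm:
  deltas:
    - [-26.1,-26.4,5.8,-0.008,-0.046,-0.026]
    - [-25.1,-27.2,6.8,-0.008,-0.046,-0.026]
    - [-24.1,-27.8,7.7,-0.008,-0.046,-0.026]
    - [-23,-28.5,8.6,-0.008,-0.046,-0.026]
    - [-21.8,-29.2,9.4,-0.008,-0.046,-0.026]
  hand: -1

```text
t: 0.57
ee_pos: [270.8, 435.0, 154.4]
orientation: [0.224, 2.891, 0.017]
ft_force: [1.3, -0.4, 0.6]
width: 87.8
```

```bash
cat > a.py <<'E'
from p import *
R=Rt(.024,.56)
go(np.array([432,204,46])-R.apply([0,0,100]),R,mode='grasp')
E
python3 a.py
```

```text
t 0.57 need rows 7 dist [ 118.1 -232.   -39.6] ang [-0.05  -0.318  0.169] width 87.8 q [ 1.14  0.26  1.99 -0.31  0.82 -0.07] F [ 1.3 -0.4  0.6]
[[-19.9,-30.4,9.7,-0.006,-0.045,-0.025],[-18.7,-30.9,10.4,-0.006,-0.045,-0.025],[-17.4,-31.4,11.1,-0.006,-0.045,-0.025],[-16.1,-31.9,11.7,-0.006,-0.045,-0.025],[-14.8,-32.4,12.2,-0.006,-0.045,-0.025]]
```

Call:
move_arm:
  deltas:
    - [-20,-30.5,9.7,-0.006,-0.045,-0.025]
    - [-18.7,-31,10.4,-0.006,-0.045,-0.025]
    - [-17.4,-31.5,11,-0.006,-0.045,-0.025]
    - [-16,-32,11.7,-0.006,-0.045,-0.025]
    - [-14.8,-32.4,12.2,-0.006,-0.045,-0.025]

```text
t: 0.98
ee_pos: [357.0, 262.7, 126.1]
orientation: [0.02, 2.664, 0.017]
ft_force: [1.2, -0.7, 0.9]
width: 87.9
```

```bash
python3 a.py
```

```text
t 0.98 need rows 2 dist [ 31.8 -59.8 -11.2] ang [-0.015 -0.083  0.035] width 87.9 q [ 0.88  0.17  2.32 -0.86  0.48  0.07] F [ 1.2 -0.7  0.9]
[[-12.1,-29.8,12,-0.002,-0.041,-0.019],[-11,-30,12.4,-0.002,-0.041,-0.019]]
```

Call:
move_arm:
  deltas:
    - [-12,-29.8,12,-0.002,-0.041,-0.019]
    - [-11,-30,12.4,-0.002,-0.041,-0.019]
    - [0,0,0,0,0,0]

```text
t: 1.23
ee_pos: [382.1, 206.8, 115.6]
orientation: [-0.022, 2.595, 0.001]
ft_force: [-0.9, 0.2, 0.7]
width: 87.9
```

```bash
python3 a.py; python3 - <<'E'
from h import *
grab('wrist','w1'); d=grab('side','s1')
E
```

```text
t 1.23 need rows 1 dist [ 6.7 -3.9 -0.7] ang [ 0.004 -0.014  0.008] width 87.9 q [ 0.75  0.18  2.41 -1.24  0.38  0.31] F [-0.9  0.2  0.7]
[[-5.3,-4,4.1,-0.007,-0.014,-0.005]]
```

View pics/w1.png

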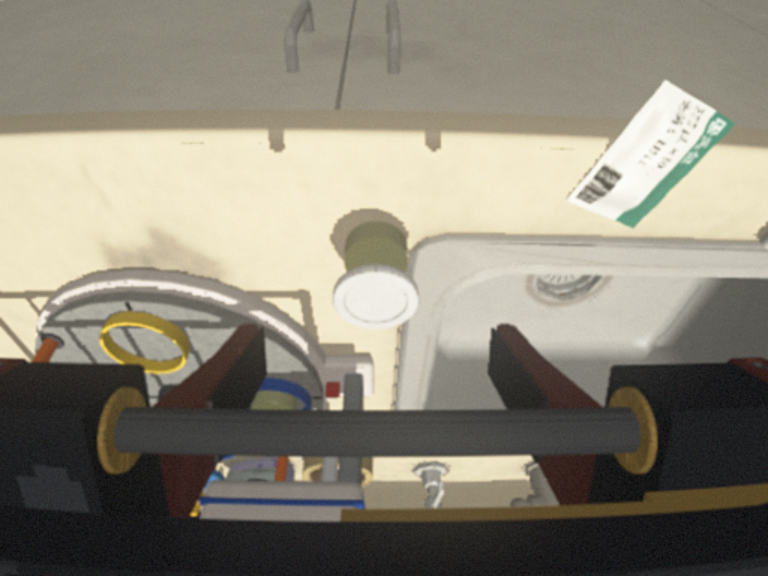

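View pics/s1.png

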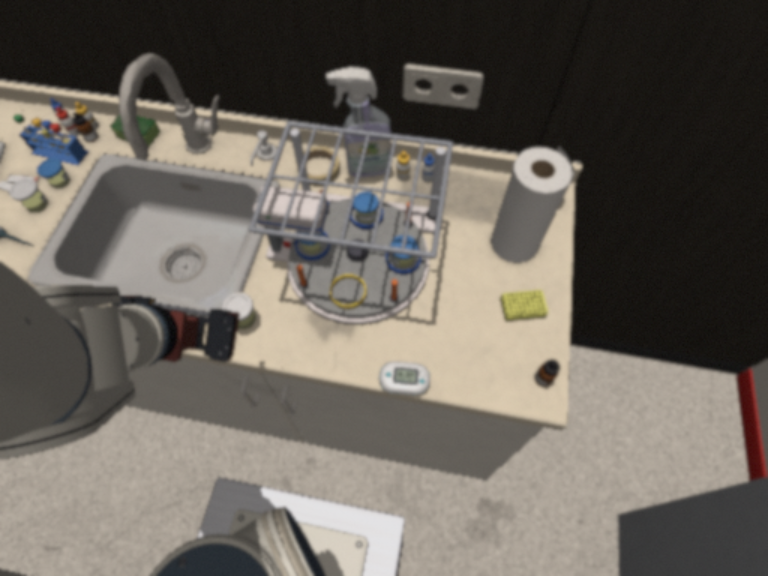

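The wrist picture shows the cup lid at (375,298), between the jaws, with the yellow ring at (143,340). Joint 4 is near its limit, so I'll fit the arm's kinematics and choose a better orientation.

```bash
cat > k.py <<'E'
from p import *
from scipy.optimize import least_squares
def fk(q,g):
    H,a,L1,e,L2,d6,yo=g
    rz=lambda t:Ro.from_euler('z',t); ry=lambda t:Ro.from_euler('y',t)
    R=rz(q[0]); p=np.array([0,0,H])+R.apply([a,yo,0])
    R=R*ry(q[1]); p=p+R.apply([0,0,L1]); R=R*ry(q[2]); p=p+R.apply([e,0,L2])
    R=R*rz(q[3])*ry(q[4]); p=p+R.apply([0,0,d6]); R=R*rz(q[5]+K)
    return p,R
K=np.pi/2
E
python3 - <<'E'
import k; from k import *
o=ctrl.get_obs()
Q=[[1.25701693,.423666,1.630416,-4.5e-5,1.088593,-.019008],[1.14,.26,1.99,-.31,.82,-.07],[.88,.17,2.32,-.86,.48,.07],list(o['qpos'])]
P=[[181.44,597.65,184.22],[270.8,435,154.4],[357,262.7,126.1],o['ee_pos']]
O=[[-.4613,-3.1074,.0017],[.224,2.891,.017],[.02,2.664,.017],o['orientation']]
for kk in (np.pi/2,-np.pi/2,0,np.pi):
    k.K=kk
    print(kk,[round((fk(q,[0]*7)[1].inv()*Ro.from_rotvec(r)).magnitude(),3) for q,r in zip(Q,O)])
w=[1,.3,.3,1]
def f(g): return np.concatenate([(fk(q,g)[0]-p)*ww for q,p,ww in zip(Q,P,w)]+[np.array([g[1],g[3]])*.02])
for x0 in ([300,0,450,0,450,200,0],[200,0,400,0,400,250,0]):
    s=least_squares(f,x0); print(s.x.round(1),s.fun.round(1))
E
```

```text
1.5707963267948966 [0.0, 0.003, 0.004, 0.0]
-1.5707963267948966 [3.142, 3.14, 3.137, 3.142]
0 [1.571, 1.569, 1.567, 1.571]
3.141592653589793 [1.571, 1.572, 1.575, 1.571]
[303.3  -2.2 568.9  74.8 483.4 346.8  11.9] [ 0.   0.1  0.  -0.1 -0.9  0.1  0.6 -0.   0.1 -0.2  0.2 -0.1 -0.   1.5]
[303.3  -2.2 568.9  74.8 483.4 346.8  11.9] [ 0.   0.1  0.  -0.1 -0.9  0.1  0.6 -0.   0.1 -0.2  0.2 -0.1 -0.   1.5]
```

```bash
cat >> k.py <<'E'
G=[303.3,-2.2,568.9,74.8,483.4,346.8,11.9]
lo=np.array([-3,-.9,.09,-1.31,.11,-2.54]);hi=np.array([3,2.11,2.58,4.45,2.69,2.54])
def ik(pos,R,seeds):
    out=[]
    for s in seeds:
        r=least_squares(lambda q:np.r_[(fk(q,G)[0]-pos)/300,(R.inv()*fk(q,G)[1]).as_rotvec()],np.clip(s,lo+1e-3,hi-1e-3),bounds=(lo,hi))
        if r.cost<1e-6: 
            if not any(np.allclose(r.x,x,atol=.02) for x in out): out.append(r.x)
    return out
seeds=[[.3,.2,2.2,q4,q5,q6] for q4 in (-1,0,1,2,3,4) for q5 in (.3,.8) for q6 in (-1.7,0,1.7)]
E
python3 - <<'E'
from k import *
for nm,gp,azs in (('cup',[432,204,46],(.024,.44)),('bay',[511,16,76],(.024,)),('bayhi',[511,16,106],(.024,)),('front',[432,16,106],(.024,))):
  for t in (.45,.56,.65):
    for az in azs:
      for fl in (0,1):
        R=Rt(az,t)
        if fl: R=R*Ro.from_euler('z',np.pi)
        pos=np.array(gp)+R.apply([0,0,18.7])
        print(nm,t,az,fl,[x.round(2).tolist() for x in ik(pos,R,seeds)])
E
```

```text
cup 0.45 0.024 0 []
cup 0.45 0.024 1 []
cup 0.45 0.44 0 []
cup 0.45 0.44 1 []
cup 0.56 0.024 0 [[0.62, 0.48, 2.37, 4.18, 0.36, 1.09]]
cup 0.56 0.024 1 [[0.62, 0.48, 2.37, 4.18, 0.36, -2.05]]
cup 0.56 0.44 0 [[0.4, 0.47, 2.42, 3.08, 0.31, 1.6]]
cup 0.56 0.44 1 [[0.4, 0.47, 2.42, 3.08, 0.31, -1.54]]
cup 0.65 0.024 0 [[0.67, 0.52, 2.41, 4.0, 0.5, 1.32]]
cup 0.65 0.024 1 [[0.67, 0.52, 2.41, 4.0, 0.5, -1.83]]
cup 0.65 0.44 0 [[0.4, 0.52, 2.47, 3.09, 0.5, 1.58]]
cup 0.65 0.44 1 [[0.4, 0.52, 2.47, 3.09, 0.5, -1.56]]
bay 0.45 0.024 0 []
bay 0.45 0.024 1 []
bay 0.56 0.024 0 [[-0.0, 0.4, 2.35, 3.06, 0.16, 1.63]]
bay 0.56 0.024 1 [[-0.0, 0.4, 2.35, 3.06, 0.16, -1.51]]
bay 0.65 0.024 0 [[-0.0, 0.43, 2.4, 3.09, 0.34, 1.59]]
bay 0.65 0.024 1 [[-0.0, 0.43, 2.4, 3.09, 0.34, -1.55]]
bayhi 0.45 0.024 0 [[0.0, 0.3, 2.26, 0.07, 0.13, -1.66]]
bayhi 0.45 0.024 1 [[0.0, 0.3, 2.26, 0.07, 0.13, 1.48]]
bayhi 0.56 0.024 0 []
bayhi 0.56 0.024 1 []
bayhi 0.65 0.024 0 [[-0.0, 0.34, 2.39, 3.07, 0.24, 1.62]]
bayhi 0.65 0.024 1 [[-0.0, 0.34, 2.39, 3.07, 0.24, -1.53]]
front 0.45 0.024 0 []
front 0.45 0.024 1 []
front 0.56 0.024 0 [[-0.0, 0.24, 2.49, 3.05, 0.14, 1.64]]
front 0.56 0.024 1 [[-0.0, 0.24, 2.49, 3.05, 0.14, -1.5]]
front 0.65 0.024 0 [[-0.0, 0.28, 2.55, 3.09, 0.34, 1.6]]
front 0.65 0.024 1 [[-0.0, 0.28, 2.55, 3.09, 0.34, -1.55]]
```

```bash
cat > b.py <<'E'
from k import *
s=[[.3,.4,2.4,3.08,.4,1.6]]
for nm,gp,az in (('pre',[432-60*.57,204-60*.21,46+80],.35),('pre2',[432-30*.57,204-30*.21,46+100],.35),('cup',[432,204,46],.35),('lift',[432,204,106],.35),('mid',[445,120,106],.2),('f',[460,16,106],.024),('bayhi',[511,16,104],.024),('bay',[511,16,76],.024),('out',[470,16,126],.024)):
    R=Rt(az,.65); pos=np.array(gp)+R.apply([0,0,18.7]); print(nm,[x.round(3).tolist() for x in ik(pos,R,s)])
E
python3 b.py
```

```text
pre [[0.48, 0.211, 2.514, 3.474, 0.242, 1.351]]
pre2 [[0.471, 0.162, 2.465, 3.65, 0.15, 1.164]]
cup [[0.463, 0.522, 2.468, 3.285, 0.5, 1.535]]
lift [[0.463, 0.313, 2.454, 3.391, 0.281, 1.421]]
mid [[0.266, 0.3, 2.489, 3.277, 0.299, 1.494]]
f [[-0.003, 0.3, 2.491, 3.087, 0.3, 1.602]]
bayhi [[-0.002, 0.345, 2.39, 3.076, 0.244, 1.614]]
bay [[-0.002, 0.431, 2.399, 3.094, 0.338, 1.595]]
out [[-0.002, 0.238, 2.461, 3.064, 0.208, 1.626]]
```

```bash
cat > c.py <<'E'
from k import *
q0=ctrl.get_obs()['qpos']
A=np.array([.65,.05,2.35,-.9,.45,.6]); B=np.array([.5,.05,2.35,3.3,.45,1.42]); C=np.array([.463,.313,2.454,3.391,.281,1.421])
def seg(a,b,n=8):
    for i in range(n+1):
        q=a+(b-a)*i/n; p,R=fk(q,G); z=R.as_matrix()[:,2]; x=R.as_matrix()[:,0]
        print(q.round(2),p.round(0),'z',z.round(2),'cam',(p-200*z+65*x).round(0))
print(q0.round(3)); seg(q0,A,2);seg(A,B,10);seg(B,C,3)
E
python3 c.py
```

```text
[ 0.756  0.178  2.408 -1.227  0.381  0.298]
[ 0.76  0.18  2.41 -1.23  0.38  0.3 ] [383. 210. 116.] z [ 0.52  0.01 -0.85] cam [223. 208. 254.]
[ 0.7   0.11  2.38 -1.06  0.42  0.45] [401. 195. 144.] z [ 0.53 -0.01 -0.85] cam [244. 221. 281.]
[ 0.65  0.05  2.35 -0.9   0.45  0.6 ] [414. 181. 171.] z [ 0.53 -0.02 -0.85] cam [268. 230. 314.]
[ 0.65  0.05  2.35 -0.9   0.45  0.6 ] [414. 181. 171.] z [ 0.53 -0.02 -0.85] cam [268. 230. 314.]
[ 0.64  0.05  2.35 -0.48  0.45  0.68] [364. 197. 144.] z [ 0.38  0.03 -0.92] cam [267. 252. 322.]
[ 0.62  0.05  2.35 -0.06  0.45  0.76] [322. 233. 133.] z [ 0.25  0.15 -0.96] cam [277. 268. 335.]
[0.6  0.05 2.35 0.36 0.45 0.85] [296. 284. 139.] z [ 0.17  0.3  -0.94] cam [294. 275. 349.]
[0.59 0.05 2.35 0.78 0.45 0.93] [291. 337. 162.] z [ 0.15  0.47 -0.87] cam [315. 273. 361.]
[0.57 0.05 2.35 1.2  0.45 1.01] [310. 383. 197.] z [ 0.19  0.61 -0.77] cam [334. 262. 368.]
[0.56 0.05 2.35 1.62 0.45 1.09] [349. 411. 239.] z [ 0.3   0.7  -0.65] cam [349. 245. 369.]
[0.55 0.05 2.35 2.04 0.45 1.17] [402. 415. 280.] z [ 0.44  0.72 -0.53] cam [358. 228. 366.]
[0.53 0.05 2.35 2.46 0.45 1.26] [459. 393. 313.] z [ 0.6   0.67 -0.44] cam [361. 213. 360.]
[0.52 0.05 2.35 2.88 0.45 1.34] [511. 348. 333.] z [ 0.74  0.55 -0.38] cam [360. 203. 354.]
[0.5  0.05 2.35 3.3  0.45 1.42] [548. 286. 335.] z [ 0.84  0.38 -0.37] cam [358. 197. 349.]
[0.5  0.05 2.35 3.3  0.45 1.42] [548. 286. 335.] z [ 0.84  0.38 -0.37] cam [358. 197. 349.]
[0.49 0.14 2.38 3.33 0.39 1.42] [525. 264. 245.] z [ 0.78  0.33 -0.53] cam [338. 183. 296.]
[0.48 0.23 2.42 3.36 0.34 1.42] [490. 237. 163.] z [ 0.69  0.27 -0.68] cam [312. 166. 250.]
[0.46 0.31 2.45 3.39 0.28 1.42] [443. 208.  91.] z [ 0.57  0.21 -0.8 ] cam [280. 149. 211.]
```

```bash
cat > j.py <<'E'
from k import *
def jgo(qt,n=5,amax=.121,lmax=40):
    o=ctrl.get_obs(); q=o['qpos']; qt=np.array(qt,float)
    N=400; ps=[fk(q+(qt-q)*i/N,G) for i in range(N+1)]
    rows=[];i=0
    while i<N and len(rows)<n:
        j=i
        while j<N:
            dp=ps[j+1][0]-ps[i][0]; w=(ps[i][1].inv()*ps[j+1][1]).magnitude()
            if w>amax or np.linalg.norm(dp)>lmax: break
            j+=1
        rows.append(np.r_[ps[i][1].inv().apply(ps[j][0]-ps[i][0]).round(1),(ps[i][1].inv()*ps[j][1]).as_rotvec().round(3)]); i=j
    print('t',round(o['t'],2),'q',q.round(2),'frac',i/N,'p',o['ee_pos'].round(0),'F',o['ft_force'].round(1))
    print('['+','.join('['+','.join(f'{v:g}' for v in r)+']' for r in rows)+']')
E
cat > J1.py <<'E'
from j import *
jgo([.85,.05,2.35,-.9,.45,.6])
E
cat > J2.py <<'E'
from j import *
jgo([.75,.05,2.35,3.3,.45,1.42])
E
python3 J1.py
```

```text
t 1.33 q [ 0.76  0.18  2.41 -1.23  0.38  0.3 ] frac 1.0 p [383. 210. 117.] F [ 0.7  0.9 -0.6]
[[-5.7,9.6,-9.7,-0.012,-0.006,0.12],[-3.5,10.4,-10.1,-0.014,-0.002,0.119],[-1.1,11,-10.4,-0.015,0.002,0.119],[1.3,11.1,-10.7,-0.015,0.007,0.119],[3.4,10.2,-10.3,-0.014,0.011,0.111]]
```

Call:
move_arm:
  deltas:
    - [-5.7,9.6,-9.7,-0.012,-0.006,0.12]
    - [-3.5,10.4,-10,-0.014,-0.002,0.12]
    - [-1,11,-10.4,-0.015,0.002,0.12]
    - [1.3,11,-10.7,-0.015,0.007,0.12]
    - [3.4,10.2,-10.3,-0.014,0.011,0.11]

```text
t: 1.75
ee_pos: [369.2, 267.1, 173.2]
orientation: [0.745, 2.515, 0.328]
ft_force: [0.3, -0.1, -0.2]
width: 87.8
```

```bash
python3 J2.py
```

```text
t 1.75 q [ 0.86  0.05  2.34 -0.87  0.46  0.6 ] frac 0.1125 p [369. 267. 173.] F [ 0.3 -0.1 -0.2]
[[11.3,-8.2,-0,0.025,0.033,0.105],[11.1,-8.3,-0,0.025,0.033,0.105],[10.9,-8.4,-0,0.026,0.032,0.105],[10.7,-8.4,-0.1,0.026,0.032,0.105],[10.6,-8.5,-0.1,0.026,0.031,0.105]]
```

Call:
move_arm:
  deltas:
    - [11.3,-8.2,0,0.025,0.033,0.106]
    - [11.1,-8.3,0,0.025,0.033,0.106]
    - [10.9,-8.4,0,0.026,0.032,0.106]
    - [10.7,-8.4,-0.1,0.026,0.032,0.106]
    - [10.6,-8.5,-0.1,0.026,0.031,0.106]

```text
t: 2.17
ee_pos: [306.0, 294.0, 151.3]
orientation: [1.527, 2.465, 0.456]
ft_force: [-0.3, 0.1, 0.3]
width: 87.8
```

```bash
python3 J2.py
```

```text
t 2.17 q [ 0.86  0.04  2.32 -0.35  0.46  0.7 ] frac 0.125 p [306. 294. 151.] F [-0.3  0.1  0.3]
[[9.9,-8.7,0,0.027,0.03,0.102],[9.7,-8.7,0,0.027,0.029,0.103],[9.6,-8.8,-0,0.027,0.029,0.103],[9.5,-8.8,-0.1,0.028,0.028,0.103],[9.4,-8.8,-0.1,0.028,0.028,0.103]]
```

Tracking is good, so I'll continue.

Call:
move_arm:
  deltas:
    - [9.9,-8.7,0,0.027,0.03,0.105]
    - [9.7,-8.7,0,0.027,0.029,0.105]
    - [9.6,-8.8,0,0.027,0.029,0.105]
    - [9.5,-8.8,0,0.028,0.028,0.105]
    - [9.4,-8.8,0,0.028,0.028,0.105]

```text
t: 2.58
ee_pos: [248.4, 344.1, 149.2]
orientation: [-2.178, -2.066, -0.484]
ft_force: [0.5, -0.9, -0.4]
width: 87.9
```

```bash
python3 J2.py
```

```text
t 2.58 q [0.86 0.04 2.32 0.15 0.46 0.79] frac 0.15 p [248. 344. 149.] F [ 0.5 -0.9 -0.4]
[[9.3,-9.1,-0.1,0.03,0.028,0.107],[9.2,-9.2,-0.1,0.03,0.028,0.107],[9.1,-9.2,-0.2,0.03,0.027,0.107],[9.1,-9.2,-0.2,0.031,0.027,0.107],[9,-9.2,-0.3,0.031,0.026,0.107]]
```

Call:
move_arm:
  deltas:
    - [9.3,-9.1,-0.1,0.03,0.028,0.107]
    - [9.2,-9.2,-0.1,0.03,0.028,0.107]
    - [9.1,-9.2,-0.2,0.03,0.027,0.107]
    - [9.1,-9.2,-0.2,0.031,0.027,0.107]
    - [9,-9.2,-0.3,0.031,0.026,0.107]

```text
t: 3.0
ee_pos: [211.4, 411.1, 174.1]
orientation: [-2.374, -1.286, -0.383]
ft_force: [-0.2, 0.1, -0.1]
width: 88.1
```

```bash
python3 J2.py
```

```text
t 3.0 q [0.86 0.04 2.31 0.67 0.46 0.88] frac 0.1875 p [211. 411. 174.] F [-0.2  0.1 -0.1]
[[9.4,-9.4,-0.4,0.032,0.027,0.113],[9.4,-9.4,-0.4,0.033,0.027,0.113],[9.4,-9.5,-0.5,0.033,0.027,0.113],[9.4,-9.6,-0.6,0.033,0.026,0.112],[9.5,-9.8,-0.6,0.034,0.026,0.112]]
```

Call:
move_arm:
  deltas:
    - [9.4,-9.4,-0.4,0.032,0.027,0.113]
    - [9.4,-9.4,-0.4,0.033,0.027,0.113]
    - [9.4,-9.5,-0.5,0.033,0.027,0.113]
    - [9.4,-9.6,-0.6,0.033,0.026,0.113]
    - [9.5,-9.8,-0.6,0.034,0.026,0.113]

```text
t: 3.42
ee_pos: [209.9, 479.5, 223.3]
orientation: [-2.365, -0.506, -0.237]
ft_force: [-0.5, 0.3, 0.4]
width: 88.0
```

```bash
python3 J2.py
```

```text
t 3.42 q [0.85 0.04 2.3  1.2  0.47 0.98] frac 0.225 p [210. 479. 223.] F [-0.5  0.3  0.4]
[[9.1,-9,-0.7,0.032,0.025,0.109],[9.2,-9.2,-0.8,0.033,0.025,0.109],[9.3,-9.4,-0.9,0.033,0.024,0.109],[9.3,-9.7,-0.9,0.034,0.024,0.108],[9.4,-10,-1,0.034,0.023,0.108]]
```

Call:
move_arm:
  deltas:
    - [9.3,-9.2,-0.7,0.032,0.025,0.112]
    - [9.3,-9.3,-0.8,0.033,0.025,0.112]
    - [9.3,-9.4,-0.9,0.033,0.024,0.111]
    - [9.3,-9.7,-0.9,0.034,0.024,0.111]
    - [9.4,-10,-1,0.034,0.023,0.111]

```text
t: 3.83
ee_pos: [245.9, 525.5, 280.5]
orientation: [-2.178, 0.213, -0.066]
ft_force: [-0.7, 0.0, 0.7]
width: 87.8
```

```bash
python3 J2.py
```

```text
t 3.83 q [0.84 0.04 2.3  1.71 0.46 1.1 ] frac 0.3 p [246. 525. 280.] F [-0.7  0.   0.7]
[[9.8,-9.7,-1.2,0.035,0.023,0.109],[9.9,-10.1,-1.3,0.036,0.023,0.109],[10,-10.6,-1.3,0.036,0.023,0.109],[10,-11,-1.3,0.037,0.022,0.109],[10,-11.5,-1.4,0.038,0.022,0.109]]
```

Call:
move_arm:
  deltas:
    - [9.8,-9.7,-1.2,0.035,0.023,0.111]
    - [9.9,-10,-1.3,0.036,0.023,0.111]
    - [10,-10.6,-1.3,0.036,0.023,0.111]
    - [10,-11,-1.3,0.037,0.022,0.111]
    - [10,-11.5,-1.4,0.038,0.022,0.111]

```text
t: 4.25
ee_pos: [310.7, 536.6, 329.9]
orientation: [-1.832, 0.849, 0.114]
ft_force: [-0.4, 0.0, 0.2]
width: 87.7
```

```bash
cat > J3.py <<'E'
from j import *
jgo([.65,.22,2.43,3.39,.32,1.42])
E
python3 J3.py; python3 - <<'E'
from k import *
a=ctrl.get_obs()['qpos'];b=np.array([.65,.22,2.43,3.39,.32,1.42])
for i in range(6):
    p,R=fk(a+(b-a)*i/5,G);print(p.round(),R.as_matrix()[:,2].round(2))
E
```

```text
t 4.25 q [0.83 0.04 2.3  2.24 0.46 1.19] frac 0.375 p [311. 537. 330.] F [-0.4  0.   0.2]
[[21.5,-0.8,0,0.018,0.042,0.108],[22.1,-1.9,0,0.02,0.043,0.108],[22.6,-3,0,0.021,0.043,0.107],[22.9,-4.2,0,0.022,0.043,0.107],[23.1,-5.5,0.1,0.024,0.043,0.107]]
[310. 535. 330.] [ 0.3   0.85 -0.43]
[352. 504. 304.] [ 0.41  0.79 -0.45]
[388. 464. 272.] [ 0.5   0.71 -0.5 ]
[415. 417. 235.] [ 0.57  0.61 -0.55]
[430. 365. 196.] [ 0.61  0.49 -0.62]
[433. 311. 157.] [ 0.62  0.37 -0.69]
```

Call:
move_arm:
  deltas:
    - [21.5,-0.8,0,0.018,0.042,0.108]
    - [22,-1.9,0,0.02,0.043,0.108]
    - [22.6,-3,0,0.021,0.043,0.107]
    - [22.9,-4.2,0,0.022,0.043,0.107]
    - [23,-5.5,0,0.024,0.043,0.107]

```text
t: 4.67
ee_pos: [389.4, 479.4, 286.0]
orientation: [-1.46, 1.468, 0.223]
ft_force: [0.8, 1.1, 0.7]
width: 87.8
```

```bash
python3 J3.py
```

```text
t 4.67 q [0.78 0.11 2.34 2.72 0.41 1.27] frac 0.625 p [389. 479. 286.] F [0.8 1.1 0.7]
[[26,-6.8,-0.3,0.025,0.048,0.107],[25.9,-8.3,-0.2,0.027,0.047,0.107],[25.6,-9.8,-0.1,0.029,0.047,0.107],[25.1,-11.3,0.1,0.031,0.046,0.107],[24.5,-12.7,0.2,0.032,0.045,0.107]]
```

Call:
move_arm:
  deltas:
    - [26,-6.8,0,0.025,0.048,0.107]
    - [25.9,-8.3,0,0.027,0.047,0.107]
    - [25.6,-9.8,0,0.029,0.047,0.107]
    - [25,-11.3,0,0.031,0.046,0.107]
    - [24.5,-12.7,0,0.032,0.045,0.107]

```text
t: 5.08
ee_pos: [435.4, 383.8, 209.6]
orientation: [-0.945, 2.017, 0.28]
ft_force: [-0.8, -0.1, -0.1]
width: 87.9
```

```bash
cat > a.py <<'E'
from p import *
R=Rt(.35,.65)
go(np.array([431,204,112]),R,mode='grasp')
E
python3 a.py
```

```text
t 5.08 need rows 6 dist [   6.2 -175.9 -112.5] ang [-0.025  0.309 -0.469] width 87.9 q [0.71 0.18 2.38 3.19 0.35 1.36] F [-0.8 -0.1 -0.1]
[[29.6,-18.1,-3.1,0.036,0.05,0.071],[28.3,-20.2,-1,0.036,0.05,0.071],[26.8,-22.2,1.2,0.036,0.05,0.071],[25.1,-23.9,3.3,0.036,0.05,0.071],[23.1,-25.5,5.4,0.036,0.05,0.071]]
```

Call:
move_arm:
  deltas:
    - [29.6,-18,-3,0.036,0.05,0.071]
    - [28.3,-20.2,-1,0.036,0.05,0.071]
    - [26.8,-22.2,1.2,0.036,0.05,0.071]
    - [25,-24,3.3,0.036,0.05,0.071]
    - [23,-25.5,5.4,0.036,0.05,0.071]

```text
t: 5.5
ee_pos: [443.8, 242.5, 117.4]
orientation: [-0.499, 2.397, 0.182]
ft_force: [0.2, 0.4, -0.3]
width: 88.0
```

```bash
python3 a.py
```

```text
t 5.5 need rows 2 dist [ -2.2 -34.6 -20.3] ang [-0.019  0.048 -0.06 ] width 88.0 q [0.53 0.27 2.44 3.43 0.28 1.38] F [ 0.2  0.4 -0.3]
[[12.6,-15.4,2.6,0.019,0.026,0.023],[12.1,-15.7,3.2,0.019,0.026,0.023]]
```

Call:
move_arm:
  deltas:
    - [12.6,-15.4,2.6,0.019,0.026,0.023]
    - [12,-15.7,3.2,0.019,0.026,0.023]
    - [0,0,0,0,0,0]

```text
t: 5.75
ee_pos: [444.7, 208.2, 96.7]
orientation: [-0.423, 2.462, 0.145]
ft_force: [-0.1, -0.3, -0.3]
width: 88.0
```

```bash
python3 a.py; python3 - <<'E'
from m import *
grab('wrist','w2')
d=ld('w2');W=cloud(d);X,Y,Z=W[...,0],W[...,1],W[...,2]
m=(Z>52)&(Z<64)&(abs(X-432)<45)&(abs(Y-204)<45)
print(m.sum(),circ(X[m],Y[m]),np.percentile(W[m],[2,98],axis=0))
hsv=cv2.cvtColor(d['frame'],cv2.COLOR_RGB2HSV)
r=(hsv[...,0]>20)&(hsv[...,0]<32)&(hsv[...,1]>130)&(Z>30)&(Z<48)&(abs(Y-16)<60)&(abs(X-512)<60)
print(r.sum(), circ(X[r],Y[r]) if r.sum()>10 else '')
E
```

```text
t 5.75 need rows 1 dist [-3.  -0.3  0.4] ang [-0.002 -0.001  0.009] width 88.0 q [0.47 0.3  2.44 3.44 0.26 1.39] F [-0.1 -0.3 -0.3]
[[2.1,0.7,-2.1,-0.004,-0,-0.008]]
3268 [431.93331763 205.37578961  20.65582455] [[407.77201055 180.30429362  53.10827549]
 [458.77936371 230.78401071  58.52898877]]
1616 [513.72299069  18.10114759  33.2256564 ]
```

View pics/w2.png

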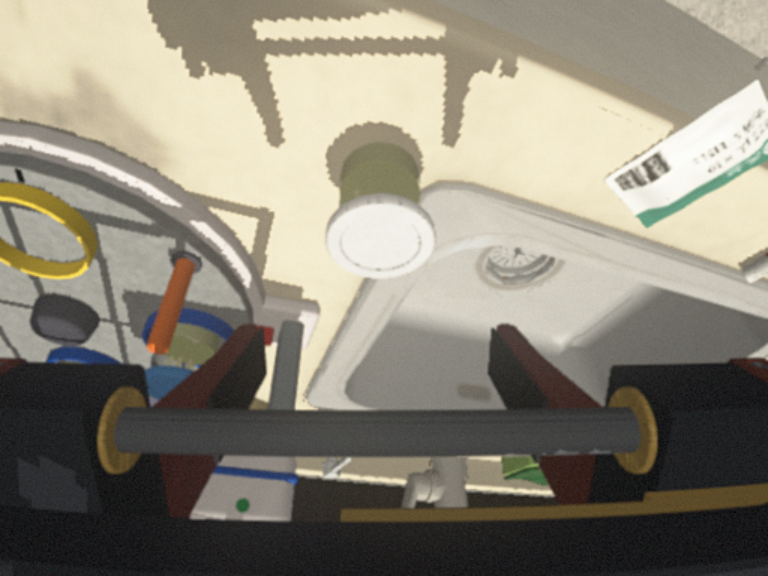

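The wrist view shows the lid at (380,238), centred between the jaws. That puts the cup at (433,205) and the ring at (513.5,18). I'll descend now.

```bash
sed -i 's/431,204,112/432.5,205,46/' a.py; python3 a.py
```

```text
t 5.8 need rows 2 dist [ -2.2  -0.4 -66.5] ang [-0.002  0.001  0.007] width 87.7 q [0.47 0.3  2.44 3.43 0.26 1.39] F [ 0.5  0.3 -0.4]
[[21,0.1,25.7,-0.002,0.001,-0.003],[21,0.2,25.8,-0.002,0.001,-0.003]]
```

Call:
move_arm:
  deltas:
    - [14,0,17,-0.002,0,-0.002]
    - [14,0,17,-0.002,0,-0.002]
    - [14,0,17,-0.002,0,-0.002]
    - [0,0,0,0,0,0]

```text
t: 6.13
ee_pos: [450.9, 217.0, 35.9]
orientation: [-0.437, 2.437, 0.16]
ft_force: [0.5, -0.4, 0.1]
width: 88.0
```

```bash
python3 a.py; python3 -c "
from h import *
grab('wrist','w3')"
```

```text
t 6.13 need rows 1 dist [-7.8 -8.1 -4.8] ang [-0.013  0.02  -0.007] width 88.0 q [0.47 0.53 2.45 3.28 0.51 1.54] F [ 0.5 -0.4  0.1]
[[10.9,-4.9,-2.5,0.008,0.023,0.002]]
```

View pics/w3.png

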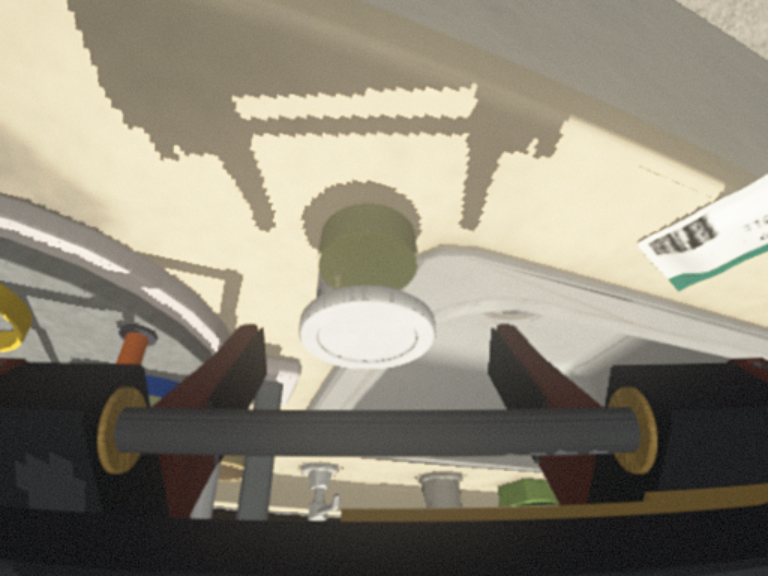

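Call:
move_arm:
  deltas:
    - [6,-2.5,-1.5,0.004,0.012,0]
    - [5,-2.5,-1,0.004,0.012,0]
    - [0,0,0,0,0,0]

```text
t: 6.43
ee_pos: [444.8, 211.0, 35.7]
orientation: [-0.44, 2.454, 0.146]
ft_force: [0.4, -0.3, 0.6]
width: 87.8
```

```bash
python3 a.py
```

```text
t 6.43 need rows 1 dist [-1.7 -2.1 -4.6] ang [ 0.001  0.005 -0.004] width 87.8 q [0.47 0.51 2.46 3.3  0.49 1.52] F [ 0.4 -0.3  0.6]
[[4.6,-1.4,2.2,0.001,0.004,0.005]]
```

Call:
move_arm:
  deltas:
    - [4.6,-1.4,2.2,0,0.004,0.005]
    - [0,0,0,0,0,0]

```text
t: 6.6
ee_pos: [444.4, 209.6, 34.1]
orientation: [-0.434, 2.454, 0.15]
ft_force: [-0.3, 1.1, 0.6]
width: 87.7
```

```bash
python3 a.py;python3 -c "
from h import *
grab('wrist','w4')"
```

```text
t 6.6 need rows 1 dist [-1.3 -0.7 -3. ] ang [-0.003  0.005 -0.   ] width 87.7 q [0.47 0.52 2.46 3.29 0.5  1.54] F [-0.3  1.1  0.6]
[[3,-0.3,1.5,0.001,0.005,-0.001]]
```

View pics/w4.png

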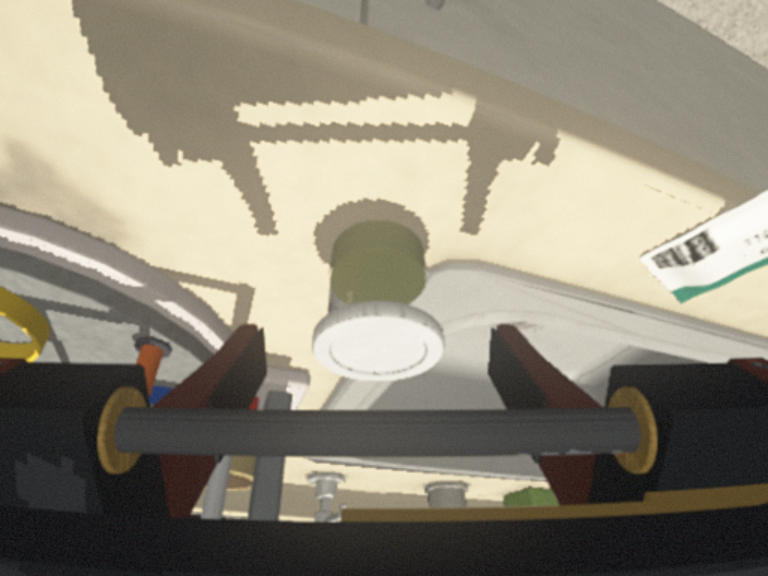

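```bash
cat > pr.py <<'E'
from p import *
d=dict(np.load('w4.npz'));o=ctrl.get_obs();R=Ro.from_rotvec(o['orientation'])
K=np.array([[d['fx'],0,d['cx']],[0,d['fy'],d['cy']],[0,0,1]],float);T=np.linalg.inv(d['cam_to_world'])
P=[o['ee_pos'],o['ee_pos']-R.apply([0,0,18.7])]+[o['ee_pos']+R.apply([0,s*44,z]) for s in (-1,1) for z in (0,-19)]+[[433,205,58],[433,205,54]]
q=cv2.projectPoints(np.array(P,float),cv2.Rodrigues(T[:3,:3])[0],T[:3,3],K,d['D'])[0][:,0]*1.5
print(q.round())
E
python3 pr.py
```

```text
[[378. 319.]
 [378. 333.]
 [285. 319.]
 [276. 334.]
 [471. 319.]
 [479. 333.]
 [377. 350.]
 [377. 342.]]
```

Lid centre and grasp point coincide within a few pixels, so I'll grip.

Call:
move_arm:
  deltas:
    - [0,0,0,0,0,0]
    - [0,0,0,0,0,0]
    - [0,0,0,0,0,0]
    - [0,0,0,0,0,0]
    - [0,0,0,0,0,0]
  hand: 1

```text
t: 7.07
ee_pos: [445.7, 209.7, 35.8]
orientation: [-0.432, 2.451, 0.15]
ft_force: [0.4, -0.2, -0.5]
width: 57.7
```

Call:
move_arm:
  deltas:
    - [0,0,0,0,0,0]
    - [0,0,0,0,0,0]
    - [0,0,0,0,0,0]

```text
t: 7.32
ee_pos: [445.6, 209.7, 35.6]
orientation: [-0.432, 2.451, 0.15]
ft_force: [-0.4, -0.4, 0.5]
width: 38.0
```

```bash
cat > a.py <<'E'
from p import *
R=Rt(.35,.65)
go(np.array([432.5,205,90]),R,mode='grasp')
E
python3 a.py;python3 -c "
from h import *
grab('wrist','w5')"
```

```text
t 7.32 need rows 1 dist [-2.5 -0.8 39.5] ang [-0.004  0.007  0.001] width 38.0 q [0.46 0.52 2.46 3.29 0.5  1.54] F [-0.4 -0.4  0.5]
[[-22.1,0.2,-32.9,0.001,0.009,-0.001]]
```

View pics/w5.png

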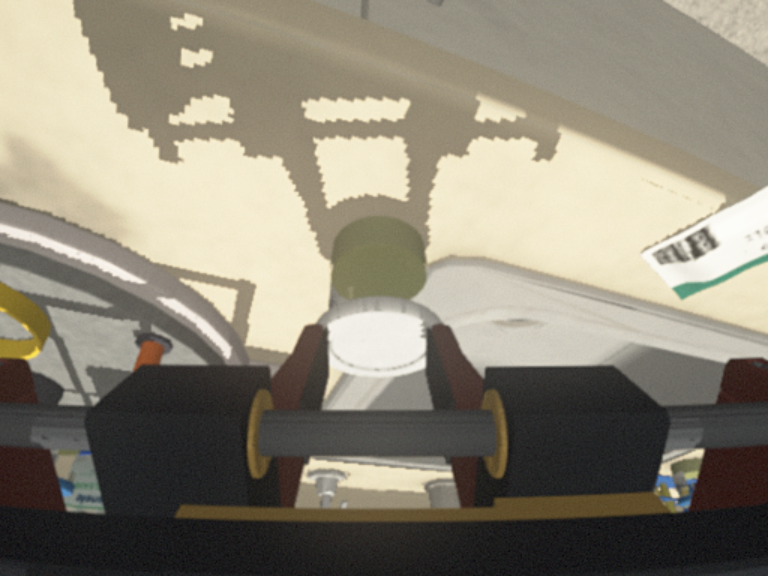

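```bash
python3 - <<'E'
import numpy as np,cv2
for n in ('w4','w5'):
    im=np.load(n+'.npz')['frame'][130:270,170:340,::-1]; cv2.imwrite(f'pics/{n}z.png',cv2.resize(im,None,fx=4,fy=4,interpolation=cv2.INTER_CUBIC))
from m import *
W=cloud(ld('w5'));Z=W[...,2];m=(Z>52)&(Z<64)&(abs(W[...,0]-432)<45)&(abs(W[...,1]-204)<45)
hs=ld('w5')['frame'];m&=hs.min(-1)>120
print(m.sum(),np.percentile(W[m],[2,50,98],axis=0).round(1)); print(ctrl.get_obs())
E
```

```text
3154 [[407.4 181.6  52.6]
 [427.7 203.4  56.8]
 [457.3 226.5  58.3]]
{'t': 7.3667, 'qpos': array([0.46430034, 0.51845046, 2.46062951, 3.28661948, 0.49729401,
       1.53515102]), 'qvel': array([-0.00102777, -0.00045468,  0.00094223,  0.00290029, -0.0003214 ,
        0.00120097]), 'joint_torque': array([-6.09373441e-03, -3.51416874e+01, -2.45501675e+00, -4.46487253e-02,
        2.33601719e+00, -8.97932507e-03]), 'ee_pos': array([445.60775102, 209.67900322,  35.57183103]), 'orientation': array([-0.43195371,  2.45150998,  0.14974671]), 'ft_force': array([-0.13895907, -0.09596543,  0.29456173]), 'moment': array([-0.05711228,  0.28416208, -0.00746295]), 'width': 33.88662799469346}
```

View pics/w5z.png

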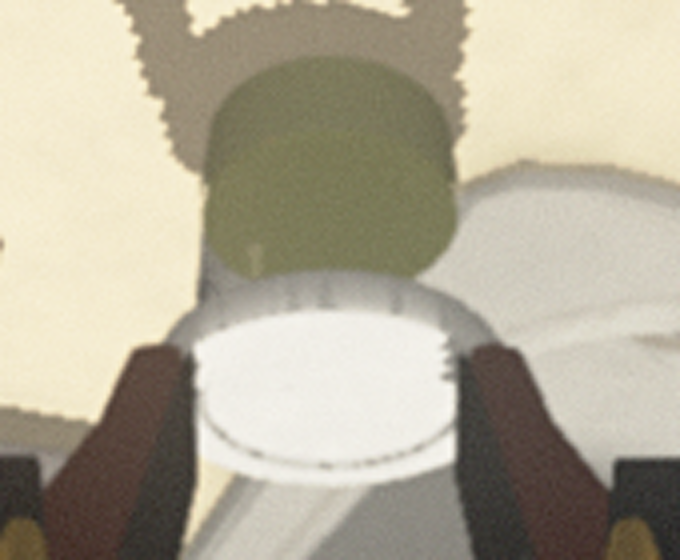

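```bash
python3 - <<'E'
from m import *
W=cloud(ld('w5'))
for (x,y) in [(150,360),(170,400),(185,400),(190,360),(470,400),(500,360),(330,380),(330,470),(330,310),(330,280),(330,200),(250,300),(200,320)]:
    c=170+x/4; r=130+y/4; print((x,y),W[int(r),int(c)].round(1))
p=W[130:270,170:340]; print(ctrl.get_obs()['width'])
# rows profile at col zoom 330
for r in range(130,260,6): print(r,W[r,252].round(1),W[r,212].round(1))
E
```

```text
(150, 360) [421.3 174.1  63.7]
(170, 400) [414.7 176.1  73.4]
(185, 400) [417.2 178.7  71.5]
(190, 360) [422.4 180.   61.9]
(470, 400) [403.9 214.3  71.7]
(500, 360) [403.9 219.8  64.3]
(330, 380) [428.  203.3  57.3]
(330, 470) [455.2 213.3  57.5]
(330, 310) [410.  196.7  57. ]
(330, 280) [409.7 196.6  52.4]
(330, 200) [429.2 203.9  20.4]
(250, 300) [415.2 186.5  54.7]
(200, 320) [423.3 181.5  54.1]
33.88662799469346
130 [ 4.038e+02  1.947e+02 -3.000e-01] [ 4.127e+02  1.696e+02 -3.000e-01]
136 [409.1 196.6  -0.7] [ 4.178e+02  1.709e+02 -2.000e-01]
142 [ 4.138e+02  1.983e+02 -2.000e-01] [423.8 172.4  -0.8]
148 [414.  198.4   5.5] [4.284e+02 1.736e+02 3.000e-01]
154 [413.6 198.2  11.6] [433.7 175.    0.7]
160 [413.7 198.2  17. ] [4.404e+02 1.767e+02 2.000e-01]
166 [415.8 199.   20.3] [4.466e+02 1.783e+02 3.000e-01]
172 [421.7 201.1  20.1] [ 4.539e+02  1.801e+02 -2.000e-01]
178 [427.8 203.4  19.8] [ 4.609e+02  1.818e+02 -1.000e-01]
184 [433.7 205.5  20.1] [ 4.685e+02  1.837e+02 -3.000e-01]
190 [440.3 208.   20. ] [4.755e+02 1.855e+02 3.000e-01]
196 [447.1 210.5  20. ] [4.839e+02 1.876e+02 1.000e-01]
202 [408.4 196.1  54.8] [491.9 189.7   0.6]
208 [410.3 196.8  57.5] [5.012e+02 1.920e+02 5.000e-01]
214 [415.7 198.8  57.8] [431.5 178.6  52.5]
220 [422.8 201.4  57.1] [420.3 176.7  63.8]
226 [430.6 204.3  56.3] [414.9 175.9  70.8]
232 [436.8 206.5  56.8] [412.9 175.8  75.5]
238 [444.5 209.4  56.7] [408.2 175.1  81.5]
244 [452.5 212.3  56.7] [408.  175.3  84.9]
250 [460.2 215.1  57.2] [409.7 175.9  87.2]
256 [574.8 257.5   4.5] [412.1 176.6  89.1]
```

View pics/w4z.png

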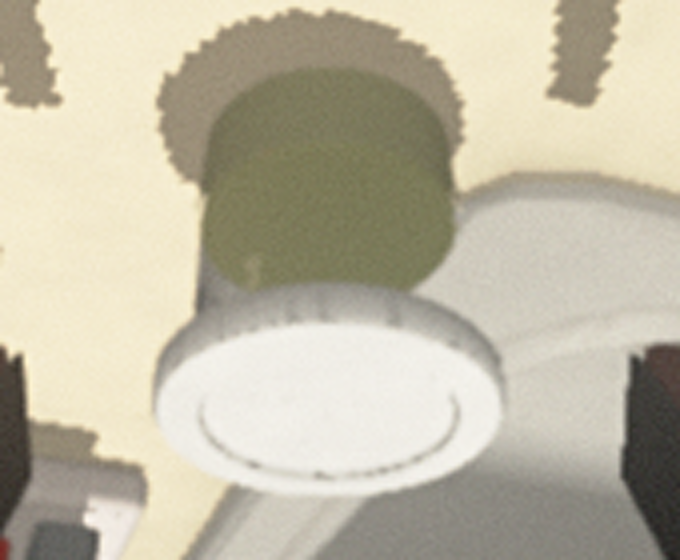

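```bash
python3 - <<'E'
from m import *
from p import Ro
o=ctrl.get_obs();R=Ro.from_rotvec(o['orientation']).as_matrix()
def tool(t,p,Rm):
    W=cloud(ld(t)); return (W-p)@Rm
T=tool('w5',o['ee_pos'],R)
for r in range(212,260,4): print(r,T[r,208].round(1),T[r,213].round(1),T[r,217].round(1))
R0=Ro.from_rotvec([-.4613,-3.1074,.0017]).as_matrix()
T=tool('wrist0',np.array([181.44,597.65,184.22]),R0)
print()
for r in range(212,260,6): print(r,[T[r,c].round(0).tolist() for c in (150,160,170,175)])
E
```

```text
212 [-20.9 -40.3  61.8] [ 10.4 -23.4 -29.8] [ 11.4 -20.6 -32.7]
216 [ 10.8 -25.3 -38.1] [  8.5 -23.3 -31.6] [  9.6 -20.5 -35. ]
220 [ 10.9 -24.3 -45.1] [ 10.6 -21.6 -44.2] [  9.2 -19.9 -40.4]
224 [ 10.8 -23.5 -50.9] [ 10.4 -21.  -49.8] [  8.9 -19.3 -46.1]
228 [ 10.4 -22.9 -55.5] [  9.4 -20.6 -53.2] [  7.  -19.2 -47.1]
232 [ 11.  -21.9 -62.3] [  9.1 -20.  -57.7] [  4.4 -19.4 -46.5]
236 [ 10.3 -21.5 -65.8] [  9.  -19.4 -62.6] [  2.6 -19.3 -48. ]
240 [ 10.9 -20.6 -71.7] [  7.5 -19.3 -64.2] [ -0.2 -19.5 -47. ]
244 [  9.2 -20.6 -72.5] [  5.7 -19.3 -64.8] [ -1.8 -19.3 -48.7]
248 [  9.2 -20.  -76.6] [  3.3 -19.4 -64.5] [ -4.4 -19.4 -48.4]
252 [  9.2 -19.5 -80.6] [  0.8 -19.6 -63.9] [ -5.9 -19.3 -50.3]
256 [  7.7 -19.4 -81.4] [ -0.5 -19.4 -65.5] [ -8.3 -19.3 -50.4]

212 [[-319.0, -409.0, 934.0], [-305.0, -355.0, 892.0], [-290.0, -302.0, 848.0], [-281.0, -277.0, 824.0]]
218 [[-310.0, -376.0, 837.0], [11.0, -51.0, -43.0], [11.0, -46.0, -43.0], [-276.0, -257.0, 747.0]]
224 [[-302.0, -348.0, 755.0], [11.0, -49.0, -52.0], [9.0, -45.0, -47.0], [6.0, -44.0, -39.0]]
230 [[11.0, -51.0, -61.0], [11.0, -46.0, -61.0], [7.0, -44.0, -51.0], [3.0, -44.0, -42.0]]
236 [[10.0, -49.0, -68.0], [9.0, -45.0, -65.0], [3.0, -44.0, -51.0], [-1.0, -44.0, -41.0]]
242 [[11.0, -47.0, -75.0], [8.0, -44.0, -70.0], [0.0, -44.0, -52.0], [-5.0, -44.0, -41.0]]
248 [[9.0, -46.0, -78.0], [5.0, -44.0, -70.0], [-3.0, -44.0, -52.0], [-8.0, -44.0, -43.0]]
254 [[9.0, -44.0, -83.0], [3.0, -44.0, -71.0], [-6.0, -44.0, -53.0], [-249.0, -177.0, 428.0]]
```

```bash
python3 - <<'E'
from m import *
from p import Ro
R0=Ro.from_rotvec([-.4613,-3.1074,.0017]).as_matrix()
T=(cloud(ld('wrist0'))-np.array([181.44,597.65,184.22]))@R0
m=(abs(T[...,0])<14)&(T[...,2]>-90)&(T[...,2]<20)&(abs(T[...,1])<62)
for s in (-1,1):
    q=T[m&(T[...,1]*s>0)]; print(len(q),np.sort(q[:,2])[-40::4].round(1))
    for r in range(214,226,2): 
        row=[(c,T[r,c].round(0).tolist()) for c in range(140,370,3) if m[r,c] and T[r,c,1]*s>0]; print(r,row)
E
```

```text
1889 [-39.5 -39.3 -39.1 -39.  -38.6 -38.5 -38.3 -38.  -37.8 -37.4]
214 []
216 [(161, [11.0, -52.0, -39.0]), (164, [11.0, -50.0, -40.0]), (167, [10.0, -49.0, -38.0])]
218 [(158, [11.0, -52.0, -43.0]), (161, [10.0, -51.0, -42.0]), (164, [11.0, -49.0, -43.0]), (167, [11.0, -48.0, -42.0]), (170, [11.0, -46.0, -43.0])]
220 [(158, [11.0, -52.0, -46.0]), (161, [10.0, -50.0, -45.0]), (164, [11.0, -48.0, -46.0]), (167, [11.0, -46.0, -47.0]), (170, [10.0, -46.0, -43.0]), (173, [9.0, -44.0, -41.0])]
222 [(155, [10.0, -53.0, -48.0]), (158, [11.0, -51.0, -49.0]), (161, [10.0, -49.0, -48.0]), (164, [11.0, -47.0, -49.0]), (167, [11.0, -46.0, -49.0]), (170, [9.0, -45.0, -45.0]), (173, [9.0, -44.0, -45.0])]
224 [(155, [11.0, -51.0, -53.0]), (158, [11.0, -50.0, -53.0]), (161, [11.0, -48.0, -52.0]), (164, [11.0, -47.0, -52.0]), (167, [10.0, -46.0, -50.0]), (170, [9.0, -45.0, -47.0]), (173, [7.0, -44.0, -44.0])]
1881 [-39.5 -39.3 -38.9 -38.8 -38.5 -38.2 -38.  -37.8 -37.7 -37.4]
214 []
216 [(335, [10.0, 49.0, -38.0]), (338, [10.0, 50.0, -38.0]), (341, [11.0, 51.0, -40.0])]
218 [(332, [11.0, 45.0, -43.0]), (335, [11.0, 47.0, -43.0]), (338, [10.0, 49.0, -41.0]), (341, [10.0, 51.0, -42.0]), (344, [11.0, 52.0, -43.0])]
220 [(329, [10.0, 44.0, -43.0]), (332, [10.0, 46.0, -43.0]), (335, [11.0, 46.0, -47.0]), (338, [11.0, 48.0, -45.0]), (341, [10.0, 50.0, -45.0]), (344, [11.0, 51.0, -46.0])]
222 [(329, [8.0, 44.0, -42.0]), (332, [9.0, 45.0, -44.0]), (335, [11.0, 45.0, -49.0]), (338, [10.0, 47.0, -48.0]), (341, [11.0, 49.0, -49.0]), (344, [11.0, 50.0, -49.0]), (347, [10.0, 52.0, -48.0])]
224 [(329, [8.0, 44.0, -44.0]), (332, [9.0, 44.0, -48.0]), (335, [9.0, 46.0, -49.0]), (338, [11.0, 46.0, -52.0]), (341, [11.0, 48.0, -51.0]), (344, [11.0, 49.0, -52.0]), (347, [11.0, 51.0, -52.0]), (350, [11.0, 52.0, -53.0])]
```

The fingers closed to 34 mm without contact. By depth, the real tips sit about 37 mm short of the reported TCP, so they are above the lid. I'll use an effective grasp offset of 56 mm and re-check reach.

```bash
sed -i 's/ctrl.hold_point_z\]/HP]/; s/^def go/HP=56.0\ndef go/' p.py; sed -i 's/18.7\])/56])/; s/\[460,16,106\]/[470,17,106]/; s/511,16/513,17/g' b.py
cat > b2.py <<'E'
from k import *
s=[[.3,.4,2.4,3.08,.4,1.6],[.3,.4,2.4,0.1,.4,-1.6]]
for t in (.55,.65,.75):
 for nm,gp,az in (('cup',[432,205,48],.35),('lift',[432,205,106],.35),('mid',[445,120,106],.2),('f',[470,17,106],.024),('bayhi',[513,17,104],.024),('bay',[513,17,78],.024),('out',[470,17,126],.024)):
    R=Rt(az,t); pos=np.array(gp)+R.apply([0,0,56]); print(t,nm,[x.round(3).tolist() for x in ik(pos,R,s)])
E
python3 b2.py
cat > a.py <<'E'
from p import *
R=Rt(.35,.65)
go(np.array([432.5,205,48]),R,mode='grasp')
E
python3 a.py
```

```text
0.55 cup [[0.45, 0.563, 2.373, 3.296, 0.346, 1.511]]
0.55 lift [[0.45, 0.389, 2.365, 3.458, 0.168, 1.344]]
0.55 mid [[0.256, 0.377, 2.401, 3.299, 0.188, 1.464]]
0.55 f [[0.005, 0.383, 2.383, 3.083, 0.174, 1.612]]
0.55 bayhi [[0.004, 0.419, 2.296, 3.057, 0.124, 1.638]]
0.55 bay [[0.004, 0.489, 2.301, 3.089, 0.199, 1.606]]
0.55 out [[0.004, 0.324, 2.376, 3.048, 0.11, 1.648]]
0.65 cup [[0.458, 0.614, 2.42, 3.268, 0.544, 1.549]]
0.65 lift [[0.458, 0.425, 2.418, 3.33, 0.355, 1.48]]
0.65 mid [[0.261, 0.417, 2.454, 3.241, 0.381, 1.527]]
0.65 f [[0.003, 0.421, 2.436, 3.106, 0.366, 1.587]]
0.65 bayhi [[0.003, 0.449, 2.349, 3.099, 0.307, 1.595]]
0.65 bay [[0.003, 0.525, 2.352, 3.107, 0.385, 1.586]]
0.65 out [[0.003, 0.355, 2.43, 3.098, 0.294, 1.596]]
0.75 cup [[0.466, 0.685, 2.46, 3.257, 0.754, 1.571]]
0.75 lift [[0.466, 0.481, 2.466, 3.292, 0.557, 1.528]]
0.75 mid [[0.266, 0.48, 2.503, 3.222, 0.592, 1.552]]
0.75 f [[0.001, 0.48, 2.485, 3.113, 0.574, 1.578]]
0.75 bayhi [[0.001, 0.496, 2.397, 3.109, 0.501, 1.583]]
0.75 bay [[0.001, 0.578, 2.397, 3.113, 0.583, 1.578]]
0.75 out [[0.001, 0.408, 2.481, 3.109, 0.497, 1.583]]
t 7.37 need rows 1 dist [ 18.7   6.9 -32.2] ang [-0.004  0.007  0.001] width 33.9 q [0.46 0.52 2.46 3.29 0.5  1.54] F [-0.1 -0.1  0.3]
[[3.9,0.1,37.7,0.001,0.008,-0.001]]
```

Still reachable with better margins. I'll open, then advance along the tool axis in smaller steps.

Call:
move_arm:
  deltas:
    - [0,0,0,0,0,0]
    - [0,0,0,0,0,0]
    - [0,0,0,0,0,0]
    - [0,0,0,0,0,0]
    - [0,0,0,0,0,0]
  hand: -1

```text
t: 7.78
ee_pos: [445.5, 209.6, 35.4]
orientation: [-0.432, 2.452, 0.15]
ft_force: [-0.0, 0.7, -0.5]
width: 63.7
```

Call:
move_arm:
  deltas:
    - [0,0,0,0,0,0]
    - [0,0,0,0,0,0]
    - [0,0,0,0,0,0]

```text
t: 8.03
ee_pos: [445.5, 209.6, 35.4]
orientation: [-0.432, 2.452, 0.15]
ft_force: [-0.7, 0.2, 0.4]
width: 83.5
```

Call:
move_arm:
  deltas:
    - [2,0,13,0,0.003,0]
    - [2,0,13,0,0.003,0]
    - [0,0,0,0,0,0]

```text
t: 8.28
ee_pos: [458.1, 214.4, 12.6]
orientation: [-0.433, 2.456, 0.149]
ft_force: [0.7, 0.8, 1.0]
width: 88.2
```

```bash
python3 a.py;python3 -c "
from h import *
grab('wrist','w6')"
```

```text
t 8.28 need rows 1 dist [ 6.3  2.2 -9.2] ang [-0.003  0.003  0.   ] width 88.2 q [0.46 0.59 2.43 3.27 0.54 1.55] F [0.7 0.8 1. ]
[[0.3,-0,11.3,0.001,0.004,-0.001]]
```

View pics/w6.png

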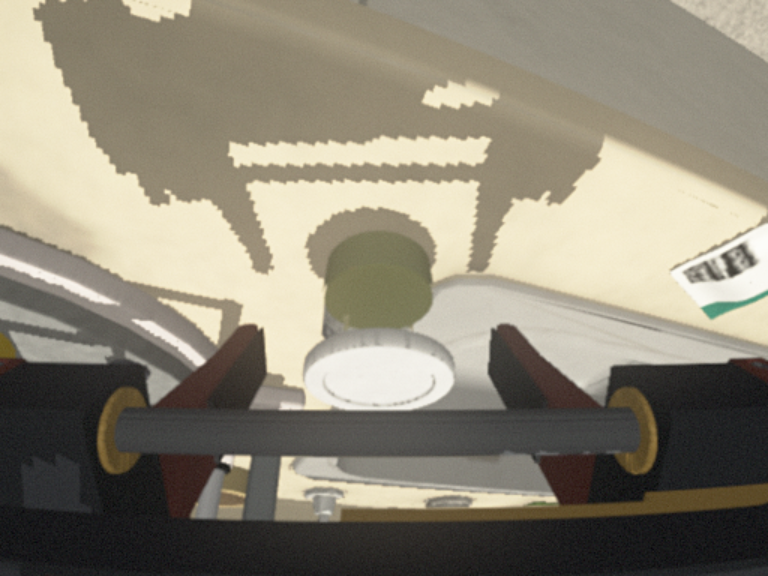

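Call:
move_arm:
  deltas:
    - [0,0,7,0,0.003,0]
    - [0,0,6,0,0,0]
    - [0,0,0,0,0,0]

```text
t: 8.58
ee_pos: [464.7, 216.7, 2.5]
orientation: [-0.434, 2.46, 0.148]
ft_force: [-0.2, -0.1, -0.1]
width: 87.3
```

Call:
move_arm:
  deltas:
    - [0,0,0,0,0,0]
    - [0,0,0,0,0,0]
    - [0,0,0,0,0,0]
    - [0,0,0,0,0,0]
    - [0,0,0,0,0,0]
  hand: 1

```text
t: 9.0
ee_pos: [464.3, 216.5, 3.0]
orientation: [-0.434, 2.46, 0.148]
ft_force: [0.6, 0.7, 0.5]
width: 58.0
```

Call:
move_arm:
  deltas:
    - [0,0,0,0,0,0]
    - [0,0,0,0,0,0]
    - [0,0,0,0,0,0]

```text
t: 9.25
ee_pos: [464.1, 216.5, 3.2]
orientation: [-0.434, 2.46, 0.148]
ft_force: [-0.0, -0.1, -0.9]
width: 55.7
```

```bash
python3 a.py;python3 -c "
from h import *
grab('wrist','w7')"
```

```text
t 9.25 need rows 1 dist [0.2 0.1 0.2] ang [-0.002 -0.001  0.   ] width 55.7 q [0.46 0.62 2.41 3.26 0.54 1.55] F [-0.  -0.1 -0.9]
[[-0.3,0,0,0.001,-0,-0.001]]
```

View pics/w7.png

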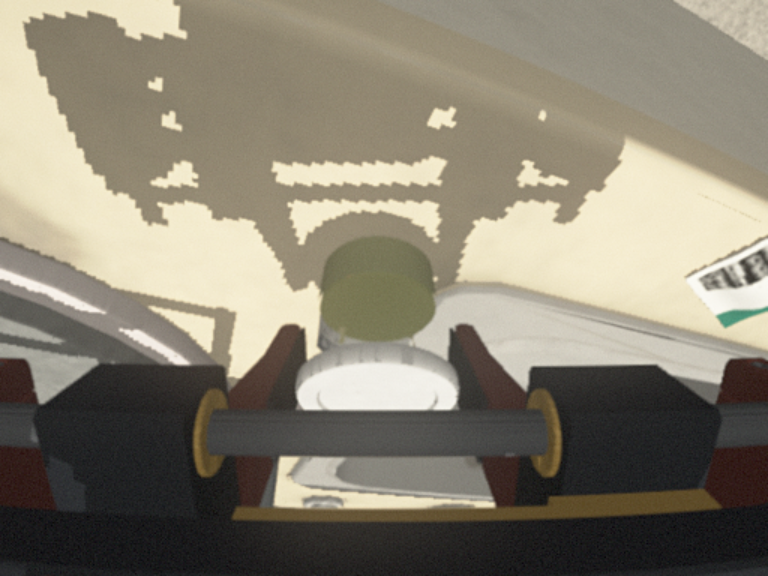

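Width is 55.7 mm, so the lid is gripped. Now I'll lift.

```bash
cat > g.py <<'E'
import sys
from p import *
a=[float(v) for v in sys.argv[1:]]
go(a[:3],Rt(a[3],a[4] if len(a)>4 else .65),mode='grasp')
E
python3 g.py 433 205 108 .35
```

```text
t 9.3 need rows 2 dist [ 0.8  0.1 60.2] ang [-0.001 -0.001  0.   ] width 55.2 q [0.46 0.62 2.41 3.26 0.54 1.55] F [-0.6  0.8 -1. ]
[[-18.5,-0,-23.7,0.001,-0,-0.001],[-18.5,-0,-23.7,0.001,-0,-0.001]]
```

Call:
move_arm:
  deltas:
    - [-12,0,-16,0,0,0]
    - [-12,0,-16,0,0,0]
    - [-12,0,-16,0,0,0]
    - [0,0,0,0,0,0]

```text
t: 9.63
ee_pos: [461.9, 215.5, 62.0]
orientation: [-0.436, 2.467, 0.147]
ft_force: [0.3, -0.1, -0.3]
width: 55.5
```

```bash
python3 g.py 445 120 108 .19;python3 -c "
from h import *
grab('wrist','w8');grab('scene','s8')"
```

```text
t 9.63 need rows 3 dist [ 16.4 -89.1   1.4] ang [ 0.001 -0.008 -0.16 ] width 55.5 q [0.46 0.42 2.41 3.33 0.34 1.48] F [ 0.3 -0.1 -0.3]
[[3.7,-29.8,-3.4,0.032,-0.003,0.042],[2.5,-30,-2.5,0.032,-0.003,0.042],[1.2,-30.1,-1.5,0.032,-0.003,0.042]]
```

View pics/w8.png

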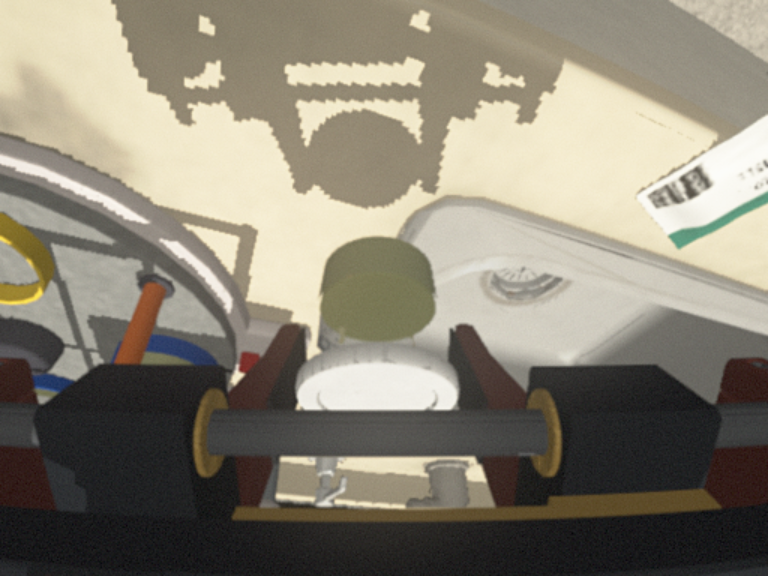

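View pics/s8.png

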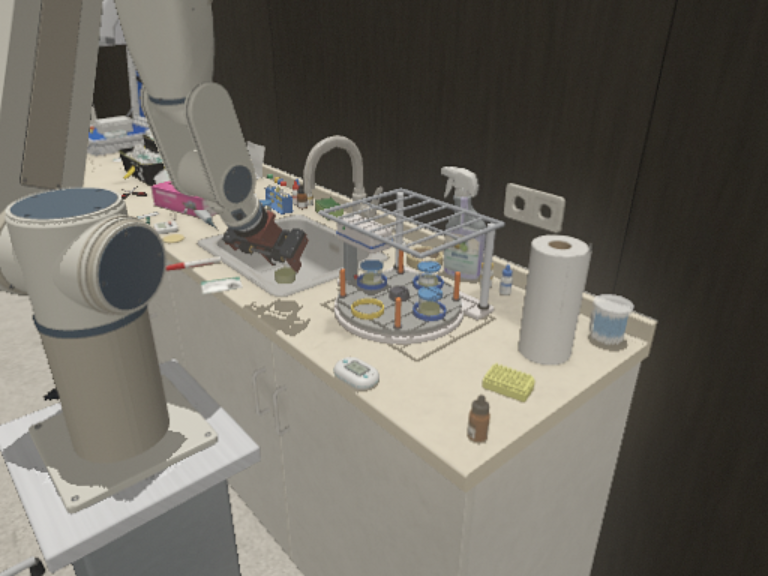

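The cup is in the air at (378,300) in the wrist view, unchanged in the hand. I'll transit to the front.

Call:
move_arm:
  deltas:
    - [3.7,-29.8,-3.4,0.032,-0.003,0.042]
    - [2.5,-30,-2.5,0.032,-0.003,0.042]
    - [1.2,-30,-1.5,0.032,-0.003,0.042]

```text
t: 9.98
ee_pos: [477.8, 127.6, 59.7]
orientation: [-0.242, 2.482, 0.082]
ft_force: [0.3, -0.3, -0.5]
width: 55.3
```

```bash
python3 g.py 465 17.5 106 .024
```

```text
t 9.98 need rows 3 dist [  21.  -109.3    1.8] ang [-0.    -0.001 -0.17 ] width 55.3 q [0.27 0.43 2.45 3.26 0.39 1.52] F [ 0.3 -0.3 -0.5]
[[-0.2,-37.1,-0.6,0.034,-0,0.045],[-1.9,-37,0.7,0.034,-0,0.045],[-3.6,-36.9,2,0.034,-0,0.045]]
```

Call:
move_arm:
  deltas:
    - [-0.2,-37,-0.6,0.034,0,0.045]
    - [-1.9,-37,0.7,0.034,0,0.045]
    - [-3.6,-35,2,0.034,0,0.045]
    - [0,0,0,0,0,0]

```text
t: 10.32
ee_pos: [496.8, 13.3, 55.9]
orientation: [-0.016, 2.5, 0.008]
ft_force: [0.5, 0.9, 0.3]
width: 55.5
```

```bash
cat > see.py <<'E'
import sys
from m import *
t=sys.argv[1]; grab('wrist',t)
d=ld(t);W=cloud(d);X,Y,Z=W[...,0],W[...,1],W[...,2]
hsv=cv2.cvtColor(d['frame'],cv2.COLOR_RGB2HSV)
r=(hsv[...,0]>20)&(hsv[...,0]<32)&(hsv[...,1]>130)&(Z>38)&(Z<46)&(abs(Y-17)<45)&(abs(X-513)<45)
if r.sum()>10: print('ring',r.sum(), circ(X[r],Y[r]).round(1),np.percentile(Y[r],[1,99]).round(1))
E
python3 g.py 513 17.5 106 .024; python3 see.py w9
```

```text
t 10.32 need rows 2 dist [50.   5.   5.5] ang [-0.001 -0.008  0.01 ] width 55.5 q [-0.01  0.44  2.44  3.11  0.38  1.59] F [0.5 0.9 0.3]
[[-21.7,2.2,12.8,-0.002,-0.004,-0.005],[-21.7,2,12.9,-0.002,-0.004,-0.005]]
ring 237 [513.4  16.7  33.9] [ 1.8 50.7]
```

View pics/w9.png

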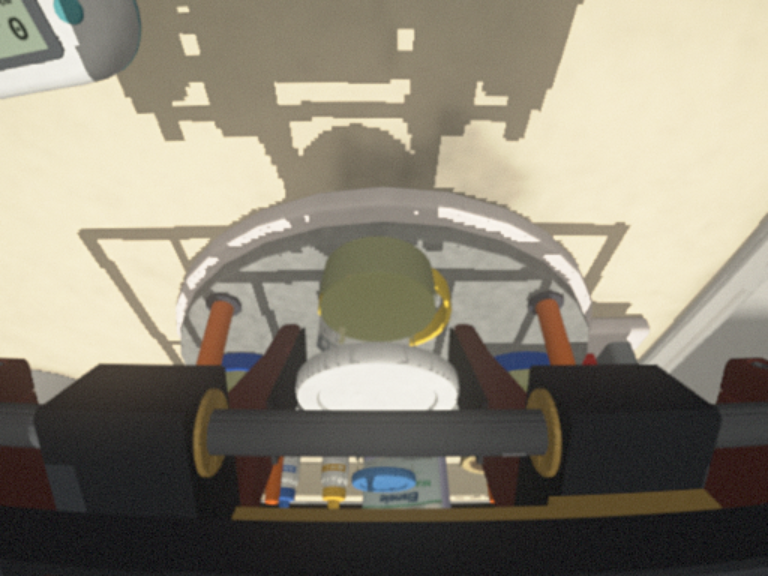

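The ring is just visible behind the cup at (435,310), and the bay is at about (513,17). I'll move in over it.

Call:
move_arm:
  deltas:
    - [-14.5,2,8.5,0,0,-0.004]
    - [-14.5,2,8.5,0,0,-0.004]
    - [-14.5,1,8.5,0,0,0]
    - [0,0,0,0,0,0]

```text
t: 10.7
ee_pos: [542.9, 22.1, 55.3]
orientation: [-0.031, 2.512, 0.007]
ft_force: [1.3, 0.3, -0.6]
width: 55.6
```

```bash
python3 g.py 513 17.3 95 .024
```

```text
t 10.7 need rows 1 dist [ 4.  -4.  -4.8] ang [ 0.003 -0.02  -0.   ] width 55.6 q [0.02 0.45 2.34 3.14 0.28 1.57] F [ 1.3  0.3 -0.6]
[[-0.3,-4,6.2,-0.002,-0.02,0.002]]
```

Call:
move_arm:
  deltas:
    - [-0.3,-4,6.2,-0.002,-0.02,0.002]
    - [0,0,0,0,0,0]

```text
t: 10.87
ee_pos: [545.6, 20.5, 48.8]
orientation: [-0.035, 2.493, 0.013]
ft_force: [0.3, -0.1, -0.7]
width: 55.7
```

```bash
python3 g.py 513 17.3 84 .024; python3 see.py w10; python3 -c "
from h import *
grab('scene','s10');grab('side','sd10')
import cv2
for n,(x,y) in {'s10':(190,110),'sd10':(160,90)}.items():
    im=np.load(n+'.npz')['frame'][y:y+140,x:x+160,::-1]; cv2.imwrite(f'pics/{n}z.png',cv2.resize(im,None,fx=4,fy=4,interpolation=cv2.INTER_CUBIC))
"
```

```text
t 10.87 need rows 1 dist [ 1.2 -2.4 -9.4] ang [-0.001 -0.002 -0.004] width 55.7 q [0.01 0.48 2.35 3.1  0.34 1.59] F [ 0.3 -0.1 -0.7]
[[4.7,-2.4,8.2,0.003,-0.002,0.003]]
ring 1249 [513.5  17.4  32.9] [-16.   50.5]
```

View pics/s10z.png

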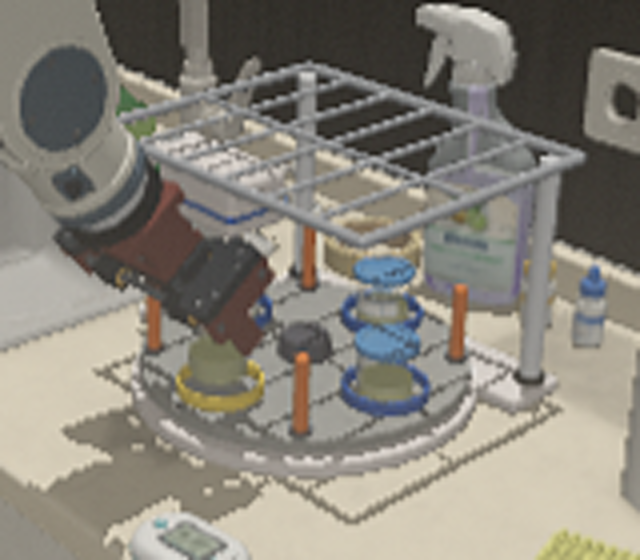

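View pics/sd10z.png

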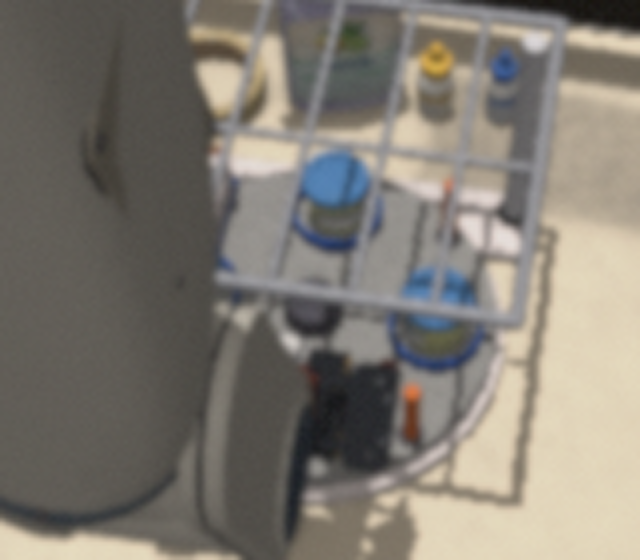

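View pics/w10.png

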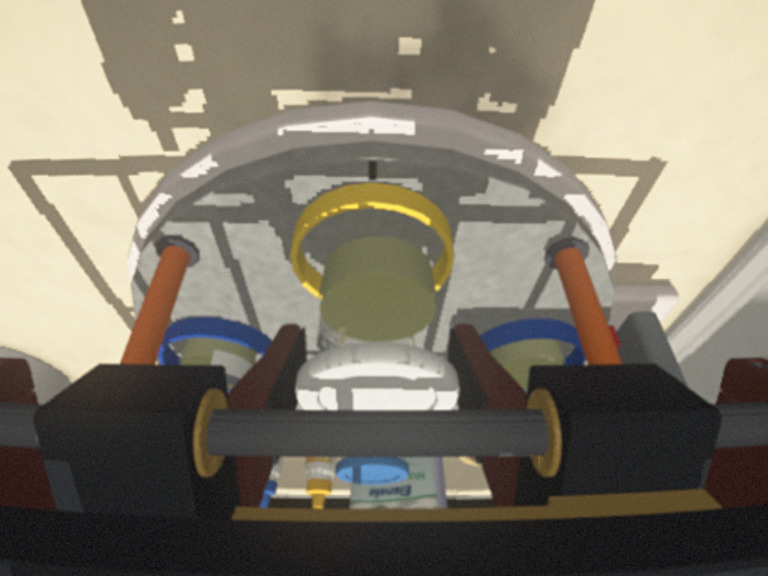

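The ring shows at (372,240) and the cup above it; the ring's fitted centre is (513.5,17.4). I'll correct y and lower.

Call:
move_arm:
  deltas:
    - [2,-2.4,3,0.003,-0.002,0.003]
    - [2,0,3,0,0,0]
    - [0,0,0,0,0,0]

```text
t: 11.27
ee_pos: [544.4, 18.5, 41.9]
orientation: [-0.03, 2.493, 0.01]
ft_force: [0.2, 0.4, -0.3]
width: 55.2
```

```bash
python3 g.py 513.3 17.4 78 .024; python3 see.py w11
```

```text
t 11.27 need rows 1 dist [ 2.8 -0.3 -8.4] ang [ 0.    -0.002 -0.   ] width 55.2 q [0.01 0.5  2.35 3.11 0.36 1.59] F [ 0.2  0.4 -0.3]
[[2.9,-0.4,8.4,-0,-0.002,0]]
ring 1297 [513.5  17.4  32.9] [-15.8  50.4]
```

View pics/w11.png

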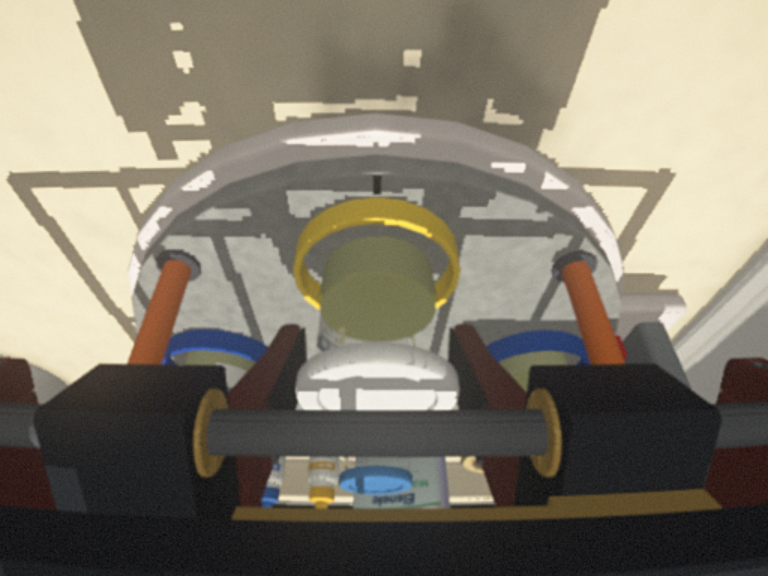

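Call:
move_arm:
  deltas:
    - [0.5,-0.3,4.5,0,-0.002,0]
    - [1,0,1.5,0,0,0]
    - [0,0,0,0,0,0]

```text
t: 11.57
ee_pos: [547.1, 18.2, 36.0]
orientation: [-0.03, 2.491, 0.01]
ft_force: [-0.5, -0.8, -0.1]
width: 55.4
```

```bash
python3 g.py 513.3 17.4 78 .024
```

```text
t 11.57 need rows 1 dist [ 0.1  0.  -2.6] ang [0.    0.001 0.   ] width 55.4 q [0.   0.52 2.35 3.11 0.38 1.58] F [-0.5 -0.8 -0.1]
[[1.5,0,2.1,-0,0.001,0]]
```

Call:
move_arm:
  deltas:
    - [1.2,0,1.6,0,0,0]
    - [0,0,0,0,0,0]

```text
t: 11.73
ee_pos: [547.2, 18.1, 33.7]
orientation: [-0.03, 2.491, 0.009]
ft_force: [-0.0, 0.3, -1.1]
width: 55.3
```

Call:
move_arm:
  deltas:
    - [0.8,0,1,0,0,0]
    - [0,0,0,0,0,0]

```text
t: 11.9
ee_pos: [548.2, 18.1, 33.3]
orientation: [-0.03, 2.487, 0.009]
ft_force: [0.3, 0.3, -0.4]
width: 55.5
```

```bash
python3 g.py 513.3 17.4 78 .024; python3 see.py w12
```

```text
t 11.9 need rows 1 dist [-1.   0.1  0.1] ang [0.    0.004 0.   ] width 55.5 q [0.   0.53 2.35 3.11 0.39 1.58] F [ 0.3  0.3 -0.4]
[[0.7,0.1,-0.7,-0.001,0.004,0]]
ring 1483 [513.5  17.3  32.8] [-16.1  50.3]
```

View pics/w12.png

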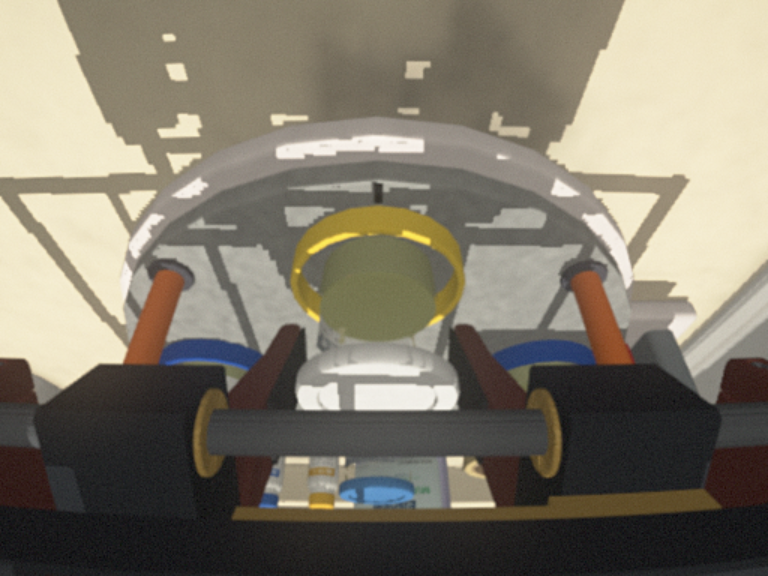

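Call:
move_arm:
  deltas:
    - [1.2,0,0.4,0,0.004,0]
    - [0,0,0,0,0,0]

```text
t: 12.12
ee_pos: [548.7, 18.1, 33.3]
orientation: [-0.03, 2.488, 0.009]
ft_force: [0.1, 0.6, -1.1]
width: 55.9
```

Call:
move_arm:
  deltas:
    - [1.2,0,0.9,0,0.002,0]
    - [0,0,0,0,0,0]

```text
t: 12.28
ee_pos: [549.8, 18.2, 33.4]
orientation: [-0.03, 2.486, 0.009]
ft_force: [-0.5, 0.2, -0.0]
width: 55.4
```

```bash
python3 g.py 513.3 17.4 78 .024
```

```text
t 12.28 need rows 1 dist [-2.6 -0.  -0. ] ang [ 0.001  0.006 -0.   ] width 55.4 q [0.   0.53 2.34 3.11 0.39 1.58] F [-0.5  0.2 -0. ]
[[2.1,0.1,-1.6,-0,0.006,0.001]]
```

Call:
move_arm:
  deltas:
    - [2,0,-1.6,0,0.006,0]
    - [0,0,0,0,0,0]

```text
t: 12.45
ee_pos: [546.6, 18.1, 33.1]
orientation: [-0.03, 2.493, 0.009]
ft_force: [0.1, 0.0, -0.3]
width: 55.6
```

```bash
python3 g.py 513.3 17.4 78 .024
```

```text
t 12.45 need rows 1 dist [0.6 0.1 0.3] ang [ 0.001 -0.002 -0.   ] width 55.6 q [0.   0.53 2.35 3.11 0.38 1.58] F [ 0.1  0.  -0.3]
[[-0.6,0.1,0.1,-0,-0.002,0.001]]
```

The TCP height matches the floor level (33.1 against the expected 33.2), so I'll release.

Call:
move_arm:
  deltas:
    - [0,0,0,0,0,0]
    - [0,0,0,0,0,0]
    - [0,0,0,0,0,0]
    - [0,0,0,0,0,0]
    - [0,0,0,0,0,0]
  hand: -1

```text
t: 12.87
ee_pos: [546.0, 18.1, 32.4]
orientation: [-0.03, 2.495, 0.009]
ft_force: [-0.6, -0.0, -0.3]
width: 84.8
```

Call:
move_arm:
  deltas:
    - [0,0,0,0,0,0]
    - [0,0,0,0,0,0]
    - [0,0,0,0,0,0]

```text
t: 13.12
ee_pos: [546.0, 18.1, 32.3]
orientation: [-0.03, 2.495, 0.009]
ft_force: [0.0, 0.8, -0.3]
width: 88.0
```

```bash
python3 g.py 470 17.4 113 .024; python3 see.py w13
```

```text
t 13.12 need rows 2 dist [-42.1   0.1  36.1] ang [ 0.001 -0.004 -0.   ] width 88.0 q [0.   0.53 2.35 3.11 0.38 1.58] F [ 0.   0.8 -0.3]
[[5.9,0.6,-27.1,-0,-0.002,0],[5.9,0.6,-27.1,-0,-0.002,0]]
ring 1467 [513.5  17.3  32.9] [-16.2  50.4]
```

View pics/w13.png

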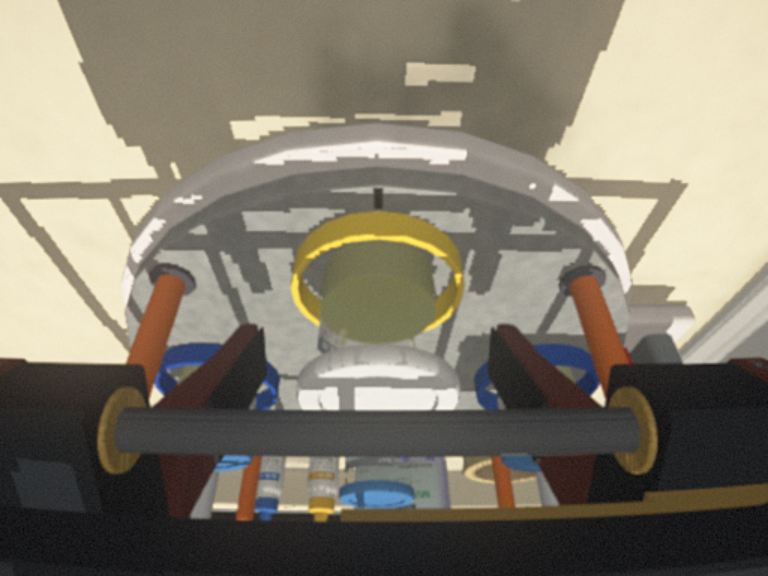

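The cup stands in the ring, released. I'll withdraw along the tool axis.

Call:
move_arm:
  deltas:
    - [0,0,-16,0,0,0]
    - [0,0,-18,0,0,0]
    - [0,0,-18,0,0,0]
    - [4,0,-18,0,0,0]
    - [0,0,0,0,0,0]

```text
t: 13.58
ee_pos: [498.8, 17.0, 86.1]
orientation: [-0.03, 2.498, 0.009]
ft_force: [-0.9, 0.4, -0.1]
width: 87.5
```

```bash
cat > see2.py <<'E'
import sys
from m import *
t=sys.argv[1]; cam=sys.argv[2] if len(sys.argv)>2 else 'wrist'; grab(cam,t)
d=ld(t);W=cloud(d);X,Y,Z=W[...,0],W[...,1],W[...,2]
hsv=cv2.cvtColor(d['frame'],cv2.COLOR_RGB2HSV);H,S,V=[hsv[...,i].astype(int) for i in range(3)]
near=np.hypot(X-604,Y-17)<170
r=(H>20)&(H<32)&(S>130)&(Z>38)&(Z<46)&near
if r.sum()>10: print('ring',r.sum(), circ(X[r],Y[r]).round(1))
l=(S<50)&(V>130)&(Z>84)&(Z<93)&near&(np.hypot(X-604,Y-17)<130)
if l.sum()>10: print('lid',l.sum(),np.percentile(W[l],[2,50,98],axis=0).round(1).tolist())
org=((H>4)&(H<16)&(S>150)&(Z>35)&(Z<102)&near).astype(np.uint8)
n,lab,st,c=cv2.connectedComponentsWithStats(org)
for i in range(1,n):
    if st[i,4]>15: q=W[lab==i]; print('post',st[i,4],np.median(q,0).round(1),'ztop',q[:,2].max().round(1),c[i].round())
p=ctrl.get_obs(); print(round(p['t'],2),p['ee_pos'].round(1),p['qpos'].round(2),p['ft_force'].round(1))
E
python3 see2.py w14
```

```text
ring 734 [513.6  17.6  33. ]
lid 2591 [[488.5, -7.2, 84.6], [511.1, 17.8, 86.9], [539.2, 42.7, 88.4]]
post 817 [515.5 -69.2  71.8] ztop 95.8 [141. 207.]
post 832 [511.9 103.6  72.4] ztop 95.6 [361. 208.]
post 31 [693.4 -66.6  93.9] ztop 95.2 [179. 306.]
13.63 [500.5  17.   86.1] [0.   0.34 2.43 3.09 0.27 1.6 ] [ 0.7 -0.9  1.3]
```

View pics/w14.png

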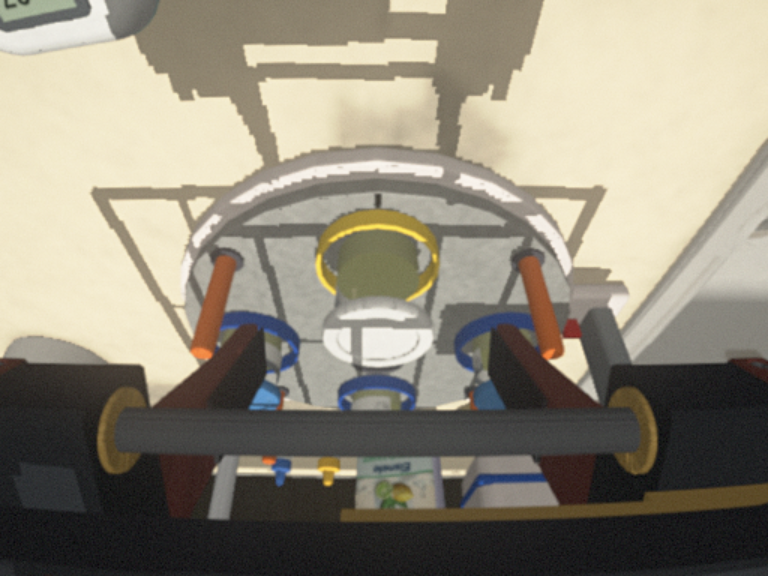

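The cup is centred: lid at (514,17.8), ring at (513.6,17.6). Next I'll plan the push on post_a from its right with closed fingers.

```bash
cat > push.py <<'E'
from k import *
import sys
A=np.array([604.0,17.3]); PH0=np.pi*1.25+.022
def fing(th,gap=0,off=17.,k=.4,z=72,tilt=.65):
    ph=PH0+th; post=A+125*np.array([np.cos(ph),np.sin(ph)]); al=k*(ph-np.pi); n=np.array([-np.sin(al),np.cos(al)])
    P=post-n*(off+gap); return np.r_[P,z],al,post
if __name__=='__main__':
  for tilt in (.65,.75):
    for th in np.linspace(0,-1.57,5):
        for g in (0,15):
            P,al,post=fing(th,g,tilt=tilt); R=Rt(al,tilt); print(tilt,round(th,2),g,P.round(0),round(al,2),post.round(0),[x.round(2).tolist() for x in ik(P+R.apply([0,0,56]),R,[[.0,.5,2.35,3.1,.4,1.58]])])
E
python3 push.py
```

```text
0.65 0.0 0 [523. -89.  72.] 0.32 [518. -73.] [[-0.42, 0.56, 2.25, 1.96, 0.46, 2.08]]
0.65 0.0 15 [ 528. -103.   72.] 0.32 [518. -73.] [[-0.45, 0.56, 2.23, 1.9, 0.46, 2.12]]
0.65 -0.39 0 [492. -50.  72.] 0.17 [490. -33.] [[-0.28, 0.54, 2.37, 2.5, 0.45, 1.8]]
0.65 -0.39 15 [495. -65.  72.] 0.17 [490. -33.] [[-0.32, 0.54, 2.36, 2.43, 0.45, 1.83]]
0.65 -0.78 0 [479.  -2.  72.] 0.01 [479.  15.] [[-0.05, 0.54, 2.42, 3.06, 0.47, 1.6]]
0.65 -0.78 15 [479. -17.  72.] 0.01 [479.  15.] [[-0.1, 0.54, 2.42, 2.99, 0.47, 1.62]]
0.65 -1.18 0 [485.  46.  72.] -0.15 [487.  63.] [[0.19, 0.54, 2.39, 3.62, 0.45, 1.41]]
0.65 -1.18 15 [483.  31.  72.] -0.15 [487.  63.] [[0.14, 0.54, 2.4, 3.55, 0.46, 1.44]]
0.65 -1.57 0 [509.  87.  72.] -0.31 [514. 104.] [[0.36, 0.55, 2.29, 4.18, 0.45, 1.14]]
0.65 -1.57 15 [504.  73.  72.] -0.31 [514. 104.] [[0.33, 0.55, 2.31, 4.11, 0.45, 1.18]]
0.75 0.0 0 [523. -89.  72.] 0.32 [518. -73.] [[-0.46, 0.6, 2.29, 2.11, 0.59, 1.89]]
0.75 0.0 15 [ 528. -103.   72.] 0.32 [518. -73.] [[-0.49, 0.61, 2.27, 2.05, 0.59, 1.92]]
0.75 -0.39 0 [492. -50.  72.] 0.17 [490. -33.] [[-0.31, 0.6, 2.41, 2.59, 0.63, 1.67]]
0.75 -0.39 15 [495. -65.  72.] 0.17 [490. -33.] [[-0.35, 0.6, 2.4, 2.53, 0.63, 1.7]]
0.75 -0.78 0 [479.  -2.  72.] 0.01 [479.  15.] [[-0.06, 0.6, 2.47, 3.07, 0.68, 1.58]]
0.75 -0.78 15 [479. -17.  72.] 0.01 [479.  15.] [[-0.11, 0.6, 2.46, 3.01, 0.67, 1.59]]
0.75 -1.18 0 [485.  46.  72.] -0.15 [487.  63.] [[0.21, 0.6, 2.43, 3.55, 0.65, 1.5]]
0.75 -1.18 15 [483.  31.  72.] -0.15 [487.  63.] [[0.17, 0.6, 2.44, 3.49, 0.65, 1.52]]
0.75 -1.57 0 [509.  87.  72.] -0.31 [514. 104.] [[0.4, 0.6, 2.32, 4.04, 0.6, 1.32]]
0.75 -1.57 15 [504.  73.  72.] -0.31 [514. 104.] [[0.36, 0.6, 2.34, 3.98, 0.6, 1.35]]
```

```bash
python3 g.py 455 -105 110 .32 .7
```

```text
t 13.63 need rows 3 dist [ -11.2 -110.6  -18.9] ang [ 0.01  -0.054  0.296] width 87.8 q [0.   0.34 2.43 3.09 0.27 1.6 ] F [ 0.7 -0.9  1.3]
[[7.5,-36.8,2.3,-0.062,-0.018,-0.077],[10.3,-36.1,-0.1,-0.062,-0.018,-0.077],[13.1,-35.2,-2.6,-0.062,-0.018,-0.077]]
```

Call:
move_arm:
  deltas:
    - [10,-36.5,-4,-0.062,-0.018,-0.077]
    - [10,-36,-2,-0.062,-0.018,-0.077]
    - [13,-35,-1,-0.062,-0.018,-0.077]
    - [0,0,0,0,0,0]
    - [0,0,0,0,0,0]
  hand: 1

```text
t: 14.05
ee_pos: [505.1, -34.6, 82.3]
orientation: [-0.17, 2.453, 0.036]
ft_force: [0.9, -0.3, 0.9]
width: 57.9
```

```bash
python3 g.py 500 -112 80 .32 .7; python3 see2.py w15
```

```text
t 14.05 need rows 3 dist [ 29.2 -66.  -45.2] ang [ 0.021 -0.012  0.188] width 57.9 q [-0.24  0.38  2.43  2.53  0.39  1.84] F [ 0.9 -0.3  0.9]
[[4.5,-22.8,16.3,-0.045,-0.006,-0.044],[5.7,-23.3,15.2,-0.045,-0.006,-0.044],[6.8,-23.7,14.1,-0.045,-0.006,-0.044]]
ring 751 [513.6  17.   33. ]
lid 1567 [[488.1, -9.0, 84.3], [505.0, 18.3, 86.9], [534.1, 42.2, 88.3]]
post 719 [515.3 -70.   64.6] ztop 95.2 [204. 196.]
post 798 [512.2 102.2  68.4] ztop 92.7 [416. 215.]
14.1 [505.1 -34.1  82.4] [-0.24  0.38  2.43  2.53  0.39  1.84] [-0.  1. -0.]
```

View pics/w15.png

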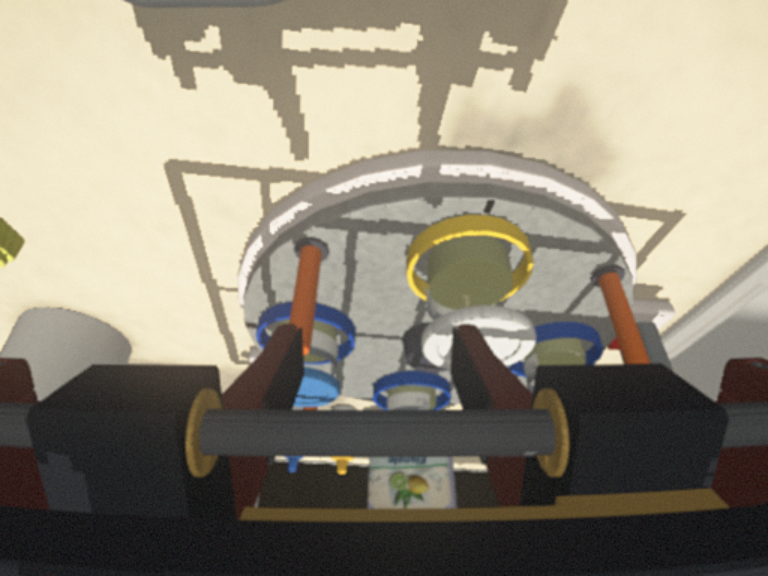

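```bash
python3 g.py 455 -110 108 .32 .7
```

```text
t 14.1 need rows 2 dist [-15.9 -64.5 -17.2] ang [ 0.021 -0.012  0.188] width 53.9 q [-0.24  0.38  2.43  2.53  0.39  1.84] F [-0.  1. -0.]
[[15.2,-30.8,-0.6,-0.067,-0.009,-0.066],[17.2,-29.6,-2.7,-0.067,-0.009,-0.066]]
```

Call:
move_arm:
  deltas:
    - [10,-20.5,0,-0.045,-0.006,-0.044]
    - [11,-20,-1,-0.045,-0.006,-0.044]
    - [12,-20,-2,-0.045,-0.006,-0.044]
    - [0,0,0,0,0,0]

```text
t: 14.43
ee_pos: [497.1, -83.9, 68.4]
orientation: [-0.36, 2.417, 0.126]
ft_force: [1.2, -0.8, 1.0]
width: 27.5
```

```bash
python3 g.py 515 -115 80 .32 .7
```

```text
t 14.43 need rows 2 dist [ 52.2 -19.7 -31.2] ang [0.004 0.003 0.026] width 27.5 q [-0.52  0.45  2.38  1.96  0.53  2.01] F [ 1.2 -0.8  1. ]
[[-6.8,-16.9,26.3,-0.01,0.001,-0.009],[-6.6,-17.2,26.1,-0.01,0.001,-0.009]]
```

Call:
move_arm:
  deltas:
    - [-4,-17,18,-0.01,0,-0.009]
    - [-4,-12,18,-0.01,0,-0.009]
    - [-5,-6,17,0,0,0]
    - [0,0,0,0,0,0]

```text
t: 14.77
ee_pos: [554.3, -103.6, 35.7]
orientation: [-0.378, 2.412, 0.139]
ft_force: [-0.1, -0.6, 0.1]
width: 1.6
```

```bash
python3 g.py 526 -104 73 .32 .7; python3 see2.py w16
```

```text
t 14.77 need rows 1 dist [ 5.9 11.  -5.5] ang [-0.001  0.005  0.009] width 1.6 q [-0.5   0.57  2.26  1.95  0.53  2.03] F [-0.1 -0.6  0.1]
[[-3.3,8.6,10,-0.006,0.005,-0.007]]
ring 1059 [513.8  15.9  32.9]
lid 336 [[489.1, -9.5, 84.1], [494.5, -0.1, 85.8], [507.3, 9.9, 87.9]]
post 936 [515.5 -74.   55.6] ztop 72.8 [319. 217.]
post 182 [513.7 100.9  40.5] ztop 48.0 [504. 231.]
post 326 [689.2 105.6  75.6] ztop 95.6 [383. 322.]
post 56 [691.8 -64.5  85.8] ztop 95.1 [247. 325.]
14.82 [ 552.7 -102.7   35.8] [-0.5   0.57  2.26  1.95  0.53  2.03] [-0.   0.2  0.8]
```

View pics/w16.png

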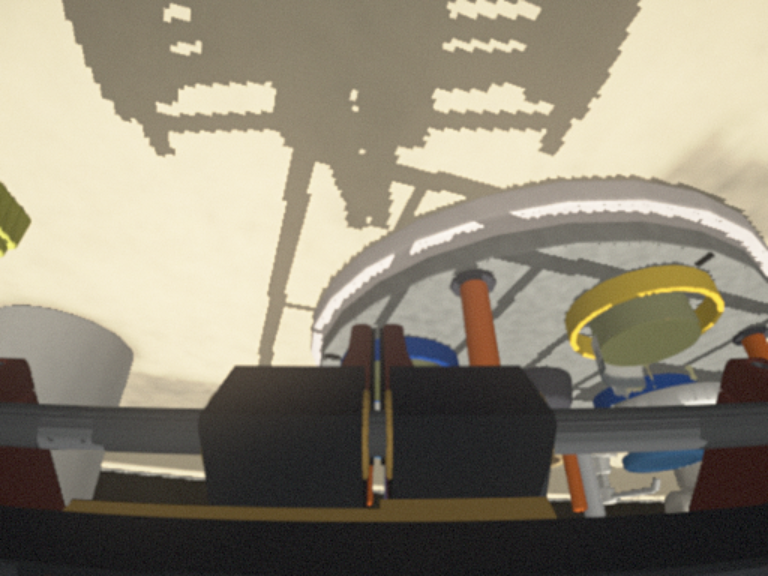

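```bash
python3 - <<'E'
from m import *
from p import Ro
o=ctrl.get_obs();R=Ro.from_rotvec(o['orientation']).as_matrix()
T=(cloud(ld('w16'))-o['ee_pos'])@R
for x,y in [(240,372),(300,372),(340,380),(300,420),(520,372),(540,440),(430,372),(360,340),(395,335),(400,355)]: print((x,y),T[int(y/1.5),int(x/1.5)].round(0))
E
```

```text
(240, 372) [  32.  -27. -124.]
(300, 372) [  32.  -16. -125.]
(340, 380) [  32.   -8. -127.]
(300, 420) [  31.  -13. -140.]
(520, 372) [  32.   24. -125.]
(540, 440) [  29.   23. -141.]
(430, 372) [  33.    8. -126.]
(360, 340) [ 10.  -8. -53.]
(395, 335) [ 10.   5. -48.]
(400, 355) [ 10.   5. -66.]
```

```bash
cat > pr2.py <<'E'
import sys
from push import *
th=float(sys.argv[1]); dth=float(sys.argv[2]); n=int(sys.argv[3]); off=float(sys.argv[4]) if len(sys.argv)>4 else 15.
o=ctrl.get_obs(); cp=o['ee_pos'];cR=Ro.from_rotvec(o['orientation'])
P=cp-cR.apply([0,0,56]); print('t',round(o['t'],2),'P',P.round(1),'q',o['qpos'].round(2),'F',o['ft_force'].round(1))
rows=[]
for i in range(n):
    t=th+dth*i; Pt,al,post=fing(t,0,off,tilt=.7,z=73); R=Rt(al,.7); p=Pt+R.apply([0,0,56])
    rows.append(np.r_[cR.inv().apply(p-cp).round(1),(cR.inv()*R).as_rotvec().round(3)]); cp,cR=p,R
print(post.round(1),'['+','.join('['+','.join(f'{v:g}' for v in r)+']' for r in rows)+']')
E
python3 pr2.py 0.05 -.08 5
```

```text
t 14.82 P [ 518.2 -113.8   78.5] q [-0.5   0.57  2.26  1.95  0.53  2.03] F [-0.   0.2  0.8]
[496.6 -46.7] [[-8,19.7,14.2,-0.02,0.004,-0.024],[3.9,7.7,-3.3,0.021,0,0.024],[3.5,8,-3,0.021,0,0.024],[3.2,8.1,-2.7,0.021,-0,0.024],[2.9,8.3,-2.4,0.021,-0,0.024]]
```

Call:
move_arm:
  deltas:
    - [-4,6,7,-0.01,0.002,-0.012]
    - [-4,8,7,-0.01,0.002,-0.012]
    - [0,0,0,0,0,0]

```text
t: 15.07
ee_pos: [561.6, -79.1, 30.6]
orientation: [-0.421, 2.413, 0.157]
ft_force: [0.5, -0.2, 0.6]
width: 0.4
```

```bash
python3 pr2.py 0.0 -.08 5; python3 see2.py w17
```

```text
t 15.07 P [527.7 -91.4  73.5] q [-0.45  0.58  2.25  1.97  0.52  2.03] F [ 0.5 -0.2  0.6]
[493.6 -41.2] [[3,4.8,-2,0.017,-0.001,0.017],[3.7,7.9,-3.1,0.021,-0,0.024],[3.3,8.1,-2.8,0.021,0,0.024],[3,8.3,-2.5,0.021,-0,0.024],[2.6,8.4,-2.2,0.021,0,0.024]]
ring 1200 [513.9  15.9  32.9]
lid 459 [[487.8, -8.6, 84.1], [491.9, 3.5, 85.8], [505.2, 21.2, 87.9]]
post 1147 [515.6 -73.7  56.6] ztop 74.3 [290. 214.]
post 192 [513.4 100.9  40.4] ztop 46.5 [490. 232.]
post 184 [688.3 107.4  79.4] ztop 95.3 [367. 330.]
15.12 [561.2 -79.4  30.7] [-0.45  0.58  2.25  1.97  0.52  2.03] [-0.5  0.9  0.4]
```

View pics/w17.png

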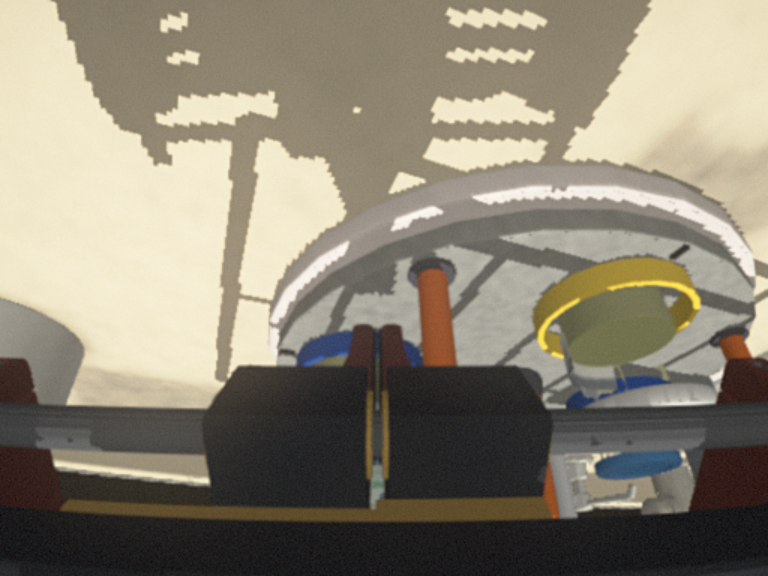

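The finger at (390,345) is just right of the post at (435,310). I'll push along the arc.

Call:
move_arm:
  deltas:
    - [3,5,-2,0.017,0,0.017]
    - [3.7,8,-3,0.021,0,0.024]
    - [3.3,8,-2.8,0.021,0,0.024]
    - [3,8.3,-2.5,0.021,0,0.024]
    - [2.6,8.4,-2.2,0.021,0,0.024]

```text
t: 15.53
ee_pos: [530.4, -50.4, 32.5]
orientation: [-0.225, 2.433, 0.073]
ft_force: [1.4, -2.4, -0.8]
width: 0.4
```

```bash
python3 pr2.py -0.36 -.08 5; python3 see2.py w18
```

```text
t 15.53 P [494.9 -56.7  75.4] q [-0.32  0.56  2.38  2.49  0.53  1.75] F [ 1.4 -2.4 -0.8]
[480.    1.4] [[1.5,5.4,1.8,-0.003,-0.001,0.007],[2.1,8.6,-1.8,0.021,0,0.024],[1.8,8.7,-1.5,0.021,0,0.024],[1.4,8.8,-1.2,0.021,-0,0.024],[1,8.8,-0.9,0.021,0,0.024]]
ring 995 [517.2  43.9  32.9]
post 1035 [492.3 -42.5  55.7] ztop 81.8 [278. 215.]
post 416 [542.7 124.7  47.7] ztop 60.2 [455. 256.]
post 31 [547.  123.   85.6] ztop 89.0 [466. 303.]
15.58 [528.3 -48.7  32.1] [-0.31  0.56  2.38  2.5   0.53  1.75] [-2.6  0.9  0.4]
```

View pics/w18.png

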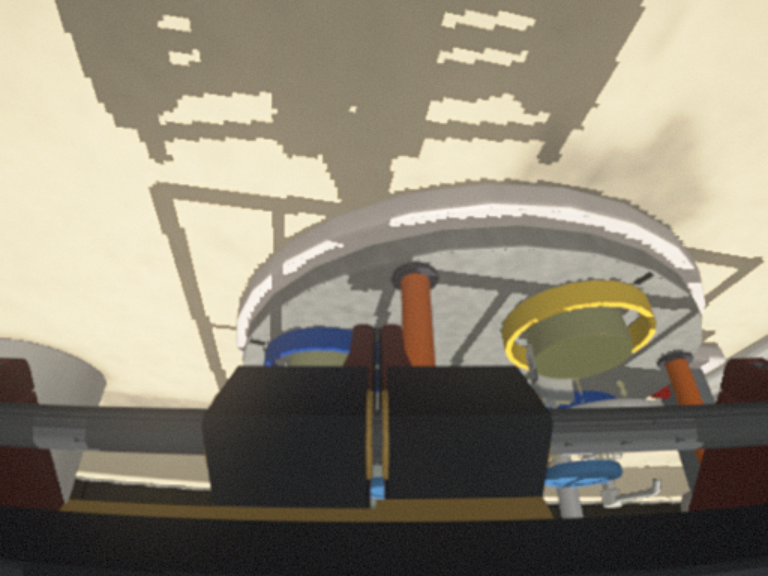

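The post is being pushed and the bay has moved to (517,44). I'll continue.

Call:
move_arm:
  deltas:
    - [1.5,5.4,1.8,0,0,0.007]
    - [2,8.6,-1.8,0.021,0,0.024]
    - [1.8,8.7,-1.5,0.021,0,0.024]
    - [1.4,8.8,-1.2,0.021,0,0.024]
    - [1,8.8,-0.9,0.021,0,0.024]

```text
t: 16.0
ee_pos: [513.4, -10.7, 31.9]
orientation: [-0.051, 2.443, 0.014]
ft_force: [0.8, -0.6, -1.3]
width: 0.3
```

```bash
python3 pr2.py -0.68 -.08 5
```

```text
t 16.0 P [477.4 -12.   74.8] q [-0.11  0.56  2.44  2.97  0.56  1.6 ] F [ 0.8 -0.6 -1.3]
[481.3  41.2] [[-1.5,-1.1,3.5,-0.01,-0.002,-0.006],[0.7,8.8,-0.6,0.021,0,0.024],[0.3,8.9,-0.2,0.021,-0,0.024],[-0.1,8.8,0.1,0.021,0,0.024],[-0.4,8.8,0.4,0.021,-0,0.024]]
```

```bash
python3 pr2.py -0.76 -.08 5
```

```text
t 16.0 P [477.4 -12.   74.8] q [-0.11  0.56  2.44  2.97  0.56  1.6 ] F [ 0.8 -0.6 -1.3]
[483.6  51. ] [[-0.8,7.7,2.9,0.011,-0.002,0.019],[0.3,8.9,-0.2,0.021,-0,0.024],[-0.1,8.8,0.1,0.021,0,0.024],[-0.4,8.8,0.4,0.021,-0,0.024],[-0.8,8.7,0.7,0.021,0,0.024]]
```

Call:
move_arm:
  deltas:
    - [-0.8,7.7,2.5,0.011,-0.002,0.019]
    - [0.3,8.9,-0.2,0.021,0,0.024]
    - [0,8.8,0,0.021,0,0.024]
    - [-0.4,8.8,0.4,0.021,0,0.024]
    - [-0.8,8.7,0.7,0.021,0,0.024]

```text
t: 16.42
ee_pos: [514.4, 33.2, 31.4]
orientation: [0.145, 2.44, -0.052]
ft_force: [1.5, -3.4, -1.6]
width: 0.6
```

```bash
python3 pr2.py -1.13 -.07 5; python3 see2.py w20
```

```text
t 16.42 P [478.6  37.4  74.3] q [0.16 0.56 2.42 3.49 0.55 1.49] F [ 1.5 -3.4 -1.6]
[501.   88.1] [[-2.6,4.8,3.7,0.007,-0.002,0.008],[-1.2,7.5,1,0.018,0,0.021],[-1.5,7.4,1.2,0.018,-0,0.021],[-1.7,7.3,1.5,0.018,0,0.021],[-2,7.2,1.7,0.018,0,0.021]]
ring 675 [559.5  98.3  33.2]
lid 114 [[556.2, 112.1, 86.4], [565.9, 117.8, 87.3], [578.8, 124.6, 87.7]]
post 994 [481.2  52.   54.7] ztop 81.7 [277. 215.]
post 169 [569.6 -98.4  42.3] ztop 50.2 [113. 263.]
post 18 [634.1 138.9  35.8] ztop 37.2 [370. 270.]
post 303 [570.  -98.5  86.7] ztop 95.0 [100. 314.]
post 260 [634.4 138.8  85.4] ztop 94.9 [380. 322.]
16.47 [515.5  34.6  31.8] [0.16 0.56 2.42 3.49 0.55 1.49] [ 1.3 -0.2  0.5]
```

View pics/w20.png

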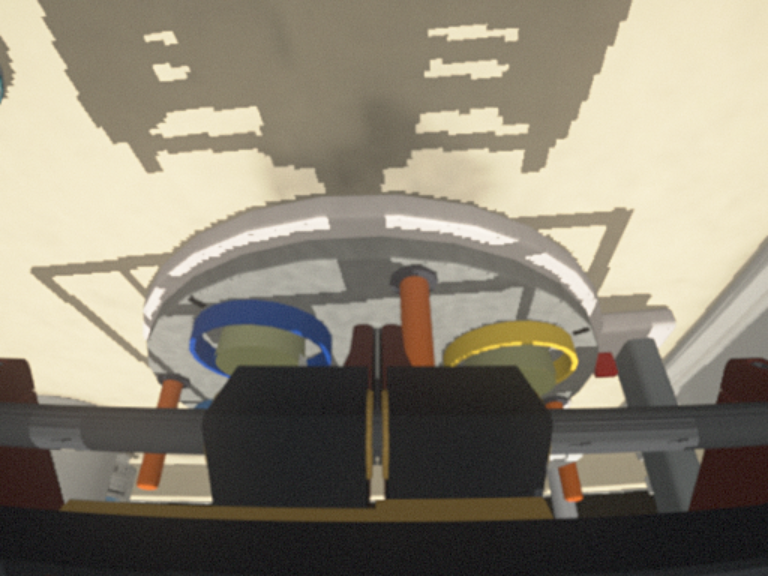

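Call:
move_arm:
  deltas:
    - [-2.6,4.8,3.7,0.007,0,0.008]
    - [-1.2,7.5,1,0.018,0,0.021]
    - [-1.5,7.4,1.2,0.018,0,0.021]
    - [-1.7,7.3,1.5,0.018,0,0.021]
    - [-2,7.2,1.7,0.018,0,0.021]

```text
t: 16.88
ee_pos: [530.8, 66.6, 31.2]
orientation: [0.292, 2.431, -0.105]
ft_force: [-0.3, -1.8, -1.6]
width: 0.5
```

```bash
python3 pr2.py -1.40 -.04 4; python3 see2.py w21
```

```text
t 16.88 P [495.9  75.1  74.2] q [0.33 0.57 2.35 3.91 0.52 1.33] F [-0.3 -1.8 -1.6]
[509.4  99. ] [[-0.6,-2.2,1.8,-0,-0.004,-0.002],[-1.2,4.1,1,0.01,-0,0.012],[-1.3,4,1.1,0.01,0,0.012],[-1.4,4,1.2,0.01,-0,0.012]]
ring 499 [587.1 110.   32.4]
post 1040 [498.4  90.   55.7] ztop 79.3 [278. 215.]
post 408 [533.1 -80.3  48.5] ztop 61.6 [ 73. 255.]
post 228 [533.7 -80.5  90.2] ztop 95.1 [ 56. 308.]
16.93 [532.7  68.   31.8] [0.33 0.57 2.34 3.92 0.52 1.32] [1.5 0.9 0.3]
```

View pics/w21.png

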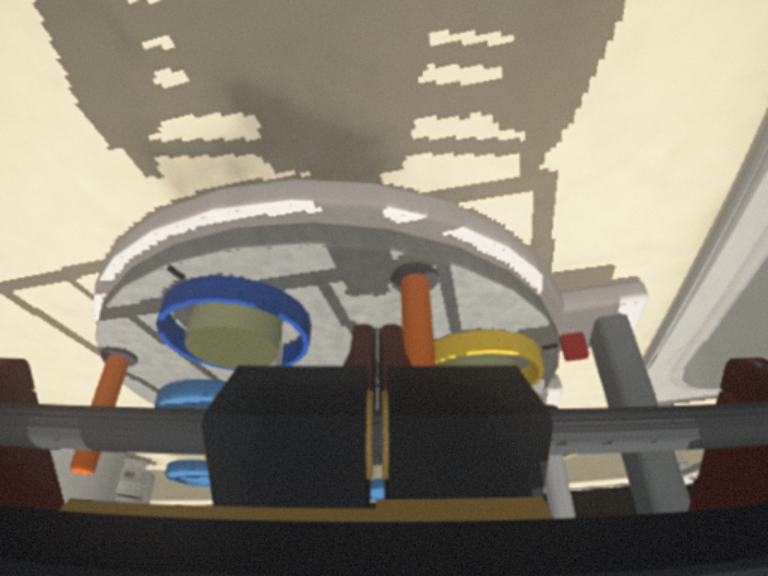

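```bash
cat > al.py <<'E'
import sys
from m import *
t=sys.argv[1]; d=ld(t);W=cloud(d);f=d['frame'].astype(int);X,Y,Z=W[...,0],W[...,1],W[...,2]
red=(f[...,0]>110)&(f[...,1]<60)&(f[...,2]<70)&(Y>120)&(Z>10)&(Z<45)&(np.abs(X-600)<60)
print('red n',red.sum(),W[red].mean(0).round(1),np.percentile(W[red],[5,95],axis=0).round(1).tolist())
rr=np.hypot(X-604,Y-17.3)
dk=(f.max(-1)<45)&(rr>122)&(rr<141)&(Z>24)&(Z<36)&(Y>60)
print('line n',dk.sum(),W[dk].mean(0).round(1) if dk.any() else '')
top=red&(Z>28)
print('top',top.sum(),W[top].mean(0).round(1) if top.any() else '')
for nm,m in (('red',red),('line',dk)):
    if m.any():
        q=W[m].mean(0); print(nm,'angle',np.degrees(np.arctan2(-(q[0]-604),q[1]-17.3)).round(2), np.argwhere(m).mean(0)[::-1]*1.5)
E
python3 al.py w21; python3 al.py w20; python3 al.py w14
```

```text
red n 210 [600.  165.6  23.5] [[598.7, 160.6, 17.0], [601.5, 170.9, 29.5]]
line n 0 
top 39 [600.6 165.3  29. ]
red angle 1.55 [573.72857143 346.07857143]
red n 169 [599.9 166.2  24.2] [[598.7, 160.9, 17.1], [601.2, 171.3, 29.7]]
line n 0 
top 40 [600.4 165.8  29.1]
red angle 1.59 [605.38757396 365.17455621]
red n 100 [600.1 166.2  25.1] [[599.0, 160.9, 18.1], [602.2, 170.9, 29.6]]
line n 0 
top 31 [600.8 166.2  29.2]
red angle 1.51 [571.845 329.355]
```

The red pointer is at (573,346) and the black line at (548,347), about 0.16 rad to go. I'll take smaller steps.

Call:
move_arm:
  deltas:
    - [-1.5,3.5,1.2,0.01,0,0.012]
    - [-1.5,4,1.2,0.01,0,0.012]
    - [-1.5,4,1.2,0.01,0,0.012]
    - [0,0,0,0,0,0]

```text
t: 17.27
ee_pos: [541.2, 77.4, 33.0]
orientation: [0.343, 2.422, -0.121]
ft_force: [0.9, -0.3, -0.5]
width: 0.2
```

```bash
python3 see2.py w22;python3 al.py w22; python3 -c "
import numpy as np,cv2
im=np.load('w22.npz')['frame'][170:290,250:420,::-1]; cv2.imwrite('pics/w22z.png',cv2.resize(im,None,fx=4,fy=4,interpolation=cv2.INTER_CUBIC))"
```

```text
ring 391 [599.2 112.   32.2]
post 1138 [508.7 103.4  57.5] ztop 82.9 [280. 214.]
post 628 [520.2 -69.8  53.2] ztop 69.6 [ 55. 249.]
post 75 [522.7 -69.4  92.9] ztop 94.7 [ 39. 303.]
17.32 [540.7  77.1  33. ] [0.37 0.57 2.31 4.06 0.51 1.25] [-1.1 -0.  -0.2]
red n 227 [600.  165.8  24. ] [[598.7, 160.5, 17.2], [601.6, 171.0, 29.6]]
line n 1 [598.3 154.1  31. ]
top 52 [600.8 166.   29.1]
red angle 1.56 [560.51762115 333.47577093]
line angle 2.37 [541.5 346.5]
```

View pics/w22z.png

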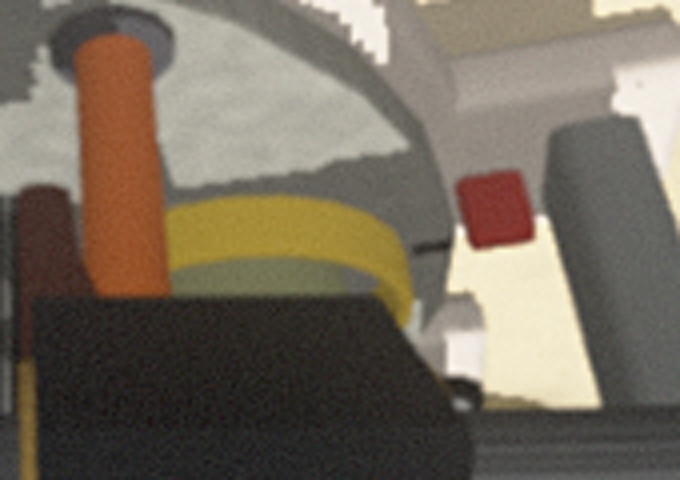

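```bash
cat > ln.py <<'E'
import sys
from m import *
t=sys.argv[1];u0,v0=int(sys.argv[2]),int(sys.argv[3]); d=ld(t);W=cloud(d);g=d['frame'].astype(int).sum(-1)
for dv in range(-5,6): print(v0+dv,' '.join(f'{g[v0+dv,u]:4d}' for u in range(u0-6,u0+9)))
for u in range(u0-4,u0+6,2):
    v=v0-6+np.argmin(g[v0-6:v0+7,u]); w=W[v,u]; print((u,v),g[v,u],w.round(1),'ang deg',np.degrees(np.arctan2(-(w[0]-604.3),w[1]-17.3)).round(2))
E
python3 ln.py w22 358 231
```

```text
226  297  286  299  295  290  298  294  286  288  308  277  381  559  505  306
227  288  289  288  287  297  298  292  292  292  289  282  399  679  683  408
228  300  294  303  295  299  302  305  290  297  303  262  403  688  727  475
229  305  294  287  299  296  298  282  284  280  256  235  405  665  690  496
230  295  283  271  254  228  239  246  213  174  186  203  429  663  683  579
231  268  225  197  169  171  164  156  151  132  117  217  457  664  692  663
232  271  193  155  138  159  165  179  170  181  185  306  551  677  696  699
233  260  225  178  207  234  255  268  268  270  256  370  605  682  690  684
234  276  259  267  260  287  295  303  307  302  270  388  643  694  685  689
235  288  301  286  298  300  300  303  308  293  285  409  664  695  699  684
236  296  291  291  289  288  292  301  296  289  292  456  662  690  688  684
(354, np.int64(232)) 155 [598.6 148.5  30.9] ang deg 2.48
(356, np.int64(232)) 159 [599.6 150.2  30.7] ang deg 2.02
(358, np.int64(231)) 156 [597.5 151.7  31. ] ang deg 2.91
(360, np.int64(231)) 132 [600.2 153.6  30. ] ang deg 1.71
(362, np.int64(230)) 203 [597.8 155.   30.5] ang deg 2.71
```

Call:
move_arm:
  deltas:
    - [-1.5,2.5,1.2,0.004,0,0.005]
    - [0,0,0,0,0,0]

```text
t: 17.48
ee_pos: [543.1, 77.9, 33.3]
orientation: [0.349, 2.421, -0.124]
ft_force: [-0.5, 0.3, -0.1]
width: 0.8
```

```bash
python3 see2.py w23;python3 al.py w23; python3 -c "
import numpy as np,cv2
im=np.load('w23.npz')['frame'][170:290,250:420,::-1]; cv2.imwrite('pics/w23z.png',cv2.resize(im,None,fx=4,fy=4,interpolation=cv2.INTER_CUBIC))"
```

```text
ring 388 [600.6 112.1  32.3]
post 1167 [509.8 104.7  58.1] ztop 82.7 [281. 213.]
post 669 [518.9 -68.6  53.4] ztop 70.8 [ 54. 248.]
post 52 [522.3 -68.   93.3] ztop 94.8 [ 38. 303.]
17.53 [542.6  77.7  33.2] [0.37 0.57 2.31 4.07 0.51 1.24] [-0.2 -0.2  0.5]
red n 232 [600.  165.8  23.7] [[598.7, 160.5, 17.3], [601.8, 171.1, 29.6]]
line n 0 
top 47 [600.9 166.1  29.2]
red angle 1.54 [560.18534483 330.78232759]
```

View pics/w23z.png

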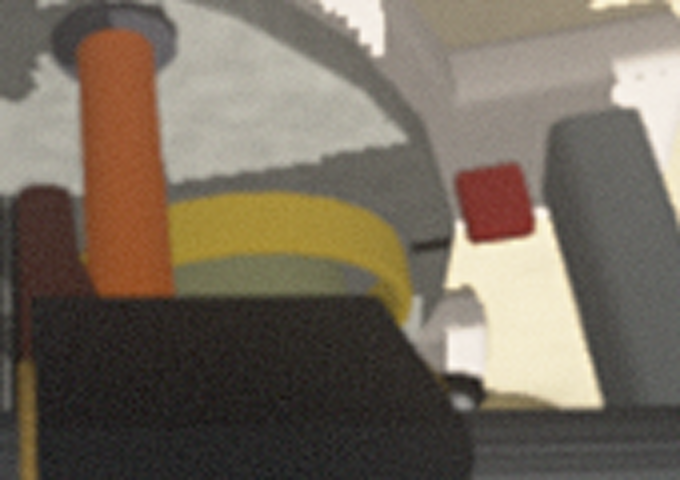

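The line extrapolates to the centre of the pointer's top within a few pixels. I'll back off and re-measure from a neutral view.

Call:
move_arm:
  deltas:
    - [2,-12,-3,0,0,0]
    - [4,-15,-10,0,0,0]
    - [6,-10,-25,0,0,0]
    - [6,0,-28,0,0,0]
    - [0,0,0,0,0,0]

```text
t: 17.95
ee_pos: [476.5, 55.3, 72.3]
orientation: [0.348, 2.421, -0.125]
ft_force: [-0.3, 0.0, -0.4]
width: 0.8
```

```bash
python3 g.py 463 17.4 120 .024 .65
```

```text
t 17.95 need rows 3 dist [ 20.4 -37.    3.1] ang [0.005 0.05  0.309] width 0.8 q [0.38 0.42 2.45 4.09 0.51 1.23] F [-0.3  0.  -0.4]
[[-8.3,-9.9,5.6,-0.064,0.017,-0.081],[-7.6,-10.9,4.8,-0.064,0.017,-0.081],[-6.7,-11.8,4,-0.064,0.017,-0.081]]
```

Call:
move_arm:
  deltas:
    - [-6,-10,2,-0.064,0.017,-0.081]
    - [-6,-11,2,-0.064,0.017,-0.081]
    - [-6,-12,2,-0.064,0.017,-0.081]
    - [0,0,0,0,0,0]

```text
t: 18.28
ee_pos: [489.6, 36.9, 78.3]
orientation: [0.105, 2.462, -0.028]
ft_force: [-0.8, 0.2, -0.1]
width: 0.4
```

```bash
python3 see2.py w24;python3 al.py w24; python3 see2.py s24 scene; python3 -c "
import numpy as np,cv2
im=np.load('s24.npz')['frame'][110:250,190:350,::-1]; cv2.imwrite('pics/s24z.png',cv2.resize(im,None,fx=4,fy=4,interpolation=cv2.INTER_CUBIC))"
```

```text
ring 307 [601.  110.6  33. ]
post 897 [509.7 102.4  70.7] ztop 95.2 [338. 213.]
post 717 [517.9 -70.4  70.7] ztop 95.0 [126. 228.]
18.33 [489.3  36.6  78.1] [0.15 0.38 2.46 3.53 0.39 1.4 ] [ 0.3 -0.7 -0.2]
red n 85 [600.  165.6  24.7] [[598.9, 160.6, 18.1], [601.8, 170.6, 29.6]]
line n 0 
top 26 [600.6 165.8  29.1]
red angle 1.53 [563.50588235 327.65294118]
lid 108 [[572.7, 81.8, 84.3], [596.5, 106.1, 87.3], [625.6, 134.2, 89.9]]
post 23 [688.2 106.6  63.2] ztop 86.7 [266. 173.]
18.38 [489.   37.   77.8] [0.15 0.38 2.46 3.53 0.39 1.4 ] [-0.7  0.1  0.3]
```

View pics/w24.png

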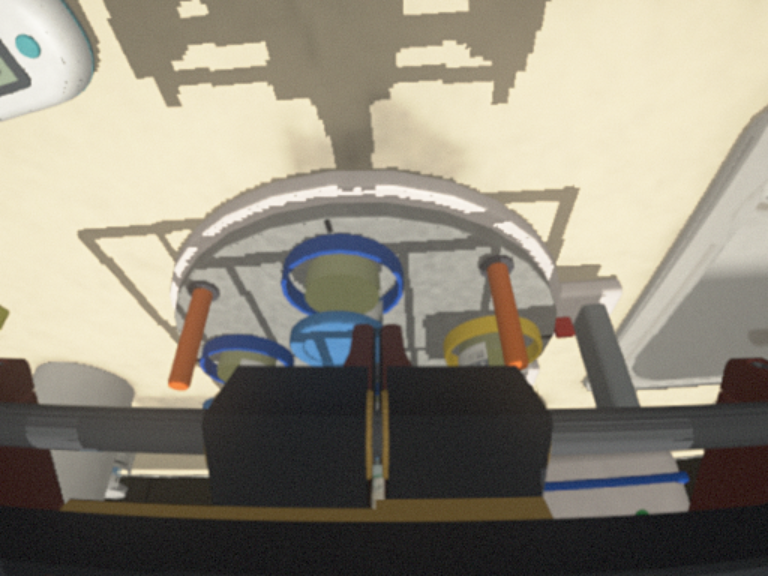

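View pics/s24z.png

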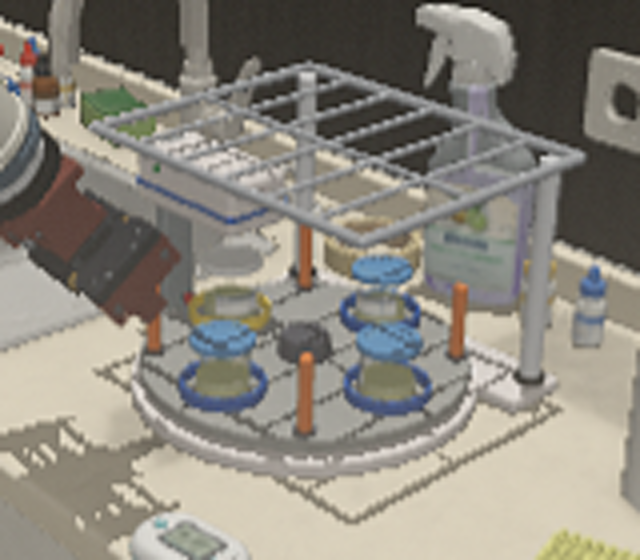

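All the measures put the bay within about 2 mm of the reading spot, against a tolerance of 6 mm, and the cup is upright in its ring. I'll back off a little more, settle, check once more and hand in.

Call:
move_arm:
  deltas:
    - [0,0,-20,0,0,0]
    - [0,0,-20,0,0,0]
    - [0,0,0,0,0,0]
    - [0,0,0,0,0,0]
    - [0,0,0,0,0,0]

```text
t: 18.8
ee_pos: [464.2, 40.4, 107.5]
orientation: [0.124, 2.464, -0.03]
ft_force: [1.2, -0.4, 0.2]
width: 0.6
```

```bash
python3 see2.py w25; python3 see2.py s25 scene; python3 see2.py d25 side; python3 -c "
import numpy as np
from m import *
W=cloud(ld('s25'));W0=cloud(ld('scene0'));
for n,(u,v) in {'meter':(238,250),'bottle':(319,282),'rack':(339,254)}.items(): print(n,np.nanmedian(W0[v-3:v+3,u-3:u+3].reshape(-1,3),0).round(1),np.nanmedian(W[v-3:v+3,u-3:u+3].reshape(-1,3),0).round(1))
"
```

```text
ring 246 [601.1 111.   33.1]
post 645 [509.9 102.8  72. ] ztop 95.2 [325. 201.]
post 453 [517.6 -70.9  71.1] ztop 95.5 [141. 216.]
18.85 [464.4  40.4 107.4] [0.19 0.26 2.5  3.71 0.32 1.25] [-0.5  0.2 -0.7]
lid 103 [[574.9, 82.2, 84.4], [598.7, 107.4, 87.1], [625.8, 132.5, 90.4]]
post 25 [688.1 107.9  64.4] ztop 88.3 [266. 173.]
post 17 [694.5 -68.5  67.8] ztop 82.4 [305. 189.]
18.9 [464.3  40.3 107.2] [0.19 0.26 2.5  3.71 0.31 1.25] [-0.2 -0.1  0.1]
ring 23 [601.4 111.7  34.5]
post 23 [508.3 101.3  71.8] ztop 97.0 [201. 184.]
post 18 [516.4 -72.6  80.4] ztop 95.8 [263. 192.]
18.95 [464.1  40.1 107.1] [0.19 0.26 2.5  3.71 0.31 1.25] [ 0.1  0.4 -0.9]
meter [ 361.2 -136.1   21.7] [ 361.2 -136.5   22.3]
bottle [ 412.2 -374.1   37.9] [ 412.5 -373.2   38.3]
rack [ 547.4 -326.6   25.3] [ 547.  -327.    25.8]
```

View pics/w25.png

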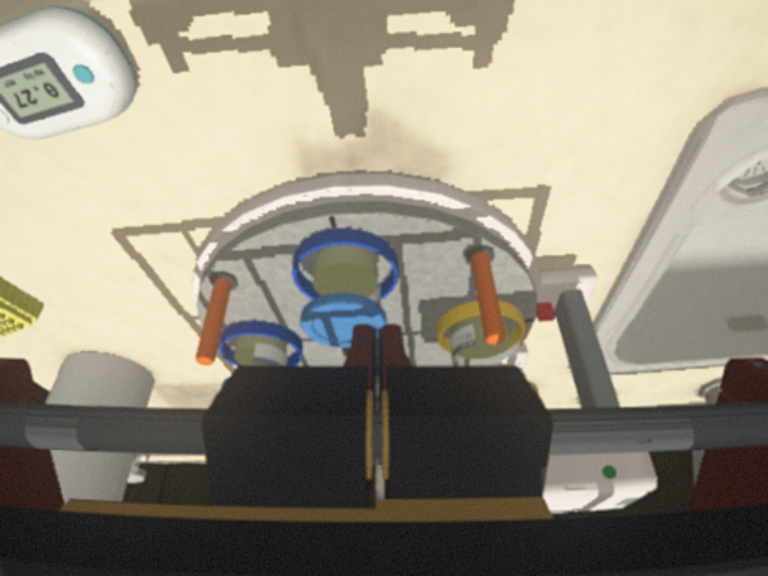

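```bash
python3 -c "
from workcell import ctrl
print(ctrl.close_job())"
```

```text
the job is handed in; nothing more can be done
None
```

The cup is standing in the yellow-ringed bay, the bay is lined up with the red pointer, and I handed the job in at about 19 s. The hand-in gives no verdict, so the checks below are my own.

**What I did:** I gripped the cup by its lid with the tool tilted about 37° and brought it in under the guard from the front. I set it on the bay floor and let go. With the fingers shut, I then pushed the right-hand post (post_a) about a quarter turn clockwise from above and backed the arm clear.

**Last checks:**
- **Cup:** before the turn, the lid was centred on the ring to within about 0.5 mm. After the turn the pictures show it upright, still in the ring and clear of the hand.
- **Bay position:** the ring is at about (601, 111). Ring, posts and black line against the pointer put it 0 to 2.6 mm from the reading spot (limit 6 mm). They disagree by 1–2 mm, about the camera calibration error.
- **Nearby objects:** meter, bottle and tip rack read within 1 mm of where they started. The largest wrist force in any reading was about 4 N.

**What went wrong on the way:**
- **First grasp:** it closed on nothing, just above the lid. By camera depth, the real fingertips are about 37 mm behind the reported tool point. I corrected for that and the second grasp held.
- **Wrist turn:** I also had to turn the wrist joints round early on, because joint 4 was near its limit.

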